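# Pack the levelling chocks head to tail

### The job

Fill the shallow black tray with the four wedge-shaped wooden chocks, lying side by side and alternately head to tail, all flat on its floor; two are already in, one lies on the bench and the last is in the tilt bin. Swing the bin right forward to its stop, lift its chock out, set it down on the bench clear of the tray and let go, then take it again another way, so that it can go in between its neighbours. Leave the pot, the bottle and the brush alone.

Things in the scene. Friction and masses are not known exactly. Their poses are not given: they have to be found in the camera images.
- bin_chock_mid (a point): Plain hardwood chock (wedge) in the tilt bin, on its side: a trapezium from above, 60 long, 40 high, tapering from 34 to 16 thick. Shape and axes: as bench_chock_mid. In the bin its ends face fore and aft, about 3 from the front and rear walls; its flanks look sideways with 20 or more of free room each. It rides on the bin floor as the bin tilts. About 45 g.
- bench_chock_mid (a point): Like chock on the bench. Point: half-way along, half-way up (20), 12.5 from the square face. x runs along it to the thick end, z up. Ends: upright, parallel, at x = -30 (thin, y -12.5 to 3.5) and +30 (thick, y -12.5 to 21.5). Flanks: the square face at y = -12.5, at right angles to the ends; the sloping one on the +y side. Edges bevelled 2.5.
- packed_a_mid (a point): Like chock, loose in the tray at its -y end: square face by the tray's wall, thick end to the tray's +x. Point and axes as bench_chock_mid.
- packed_b_mid (a point): Like chock, loose in the tray at its +y end: square face by the tray's wall, thick end to the tray's -x. Point and axes as bench_chock_mid.
- tray_floor (a point): Shallow black tray fixed to the bench. Point: centre of its inner floor, 4 above the bench; x along the short side, y the long side, z up. Inside 65 (x) by 105 (y); walls 4 thick, rising 10 above the inner floor. Takes four chocks side by side, lengths along x, head to tail, 5 to spare in y. Packed chocks stand 30 above the walls, so they can be held by their ends over the walls.
- place_a (a point): Centre of the empty place beside packed_a, 20 above the tray's floor, 13.5 from the tray's middle; tray's axes. The chock here has its thick end to the tray's -x and its square face to +y.
- place_b (a point): Centre of the empty place beside packed_b, 20 above the tray's floor, 13.5 from the tray's middle; tray's axes. The chock here has its thick end to the tray's +x and its square face to -y.
- bin (a joint): Tilt angle of the grey bin in the green rack, rad: 0 upright in the rack, up to 0.75 (stop) tilted forward, towards the robot. Hinge along the bin's lower front edge; it stays where it is left (about 5 N at the handle moves it).
- bin_hinge (a point): Middle of the hinge line: the bin's outer lower front edge, 30 above the bench. Turns with the bin: x to the bin's rear, y along the hinge, z up the front wall. In these axes the inside is x 4 to 70, y -50 to 50, from z = 4 up; front wall 80 high, the others 50, all 4 thick. Tilted, the mouth is open to a hand leaning with the bin or somewhat steeper.
- bin_handle (a point): Middle of the steel bar handle on the bin's front, 70 long along y, about 10 thick; 35 before the front face and 72 up it; axes as the hinge point. Finger room behind the bar about 28.
- rack: Green steel rack of the bin, fixed, 130 wide; origin at the centre of its underside, x to its rear. Its flat roof, top 146 above the bench, reaches from x = -15 to 66 and covers the bin's mouth until the bin is tilted. The hinge line is at x = -40.
- pot: Terracotta pot standing on the bench, 90 across, 80 high; origin at the centre of its underside. To be left alone.
- spray: Green bottle standing on the bench, 66 across, 170 high; origin at the centre of its underside. To be left alone.
- brush: Hand brush lying on the bench, about 200 long along its x; origin on its underside. To be left alone.
Not all that is in view belongs to the job. Leave any green or yellow look-alike of the part that bears packed_b_mid alone.

How it is judged:
By the outcome, as a careful person would: the job done as asked, in the order asked, and still so for the second after the job is handed in, with the robot touching nothing.
It also fails if it takes over 72 s, if anything falls off the work surface, if the arm or the gripper's body presses on something with over 40 N, if the wrist force passes 120 N, or if a joint passes its speed limit or range.

### The arm

A 6-joint arm with a two-finger parallel gripper is mounted at the origin on the work surface. World frame = base frame: x ahead of the robot, y to its left, z up, the work surface at z = 0. Lengths are in m, angles in rad, forces in N, time in s.
With the tool pointing down it reaches from about 0.225 to 0.875 m from the base axis. Payload 3.4 kg.
Tool frame: the origin (TCP) lies between the finger pads; the fingertips stand 11 mm ahead of it and the grasp point (between the pads) lies 8 mm behind it (tips_ahead is the distance from the TCP to the fingertips, in m); z points along the fingers, x is the direction in which the jaws open and shut, and the axes are right-handed (so a half turn about z gives the same grasp; the last joint's range is limited). The gripper opens to 85 mm and grips with 20 to 120 N. Pads are 22 mm wide; open, the fingers measure 114 mm over their backs; the gripper's body (76 mm by 85 mm) begins 54 mm behind the grasp point. The pads swing forward as they close: fully open they stand 13 mm farther back than shut.
Start: joints at [1.196, 0.276, 1.505, -0, 1.361, -0.121], TCP at [0.144, 0.557, 0.242] pointing down, gripper open.
Joint ranges: [-2.89, 2.89], [-0.75, 2.08], [0.22, 2.7], [-1.18, 4.32], [0.11, 2.71], [-2.7, 2.7]. Speed limits (rad/s): [2.57, 2.57, 3.14, 3.14, 3.14, 3.14].

### API

Orientations are given as a unit quaternion [w, x, y, z].
In Python, from rig import get_state, get_image, sign_off, masks_of, tips_ahead gives the robot as it stands.
- The arm moves only by the tool play_rows, never from a script. Its argument "series" is a list of rows, each an object of numbers: "fingers": the closure, from -1 (fully open) to 1 (shut); "dx", "dy", "dz": the shift along the world's x, y, z in mm; "turn": the turn about the world's z in rad. A call has 1 to 20 rows; each row shifts and turns the pose as measured when the row begins; what a row does not reach is not made up. A row lasts 1/12 s, in which the tool goes at most 41.7 mm and 7.16 degrees, less where a joint would pass 70% of its speed; a pose out of reach is approached as far as the arm can. A call with a gripper value outside its range is refused whole. The fingers move at their own pace and stop on an object; "squeeze" is the grip in N (left out, the last holds). Time passes only in rows, so rows that do not move let the fingers close. It gives the time, the measured TCP pose, the force and the opening at its end, in the units of the state.
- get_state(): the state, without advancing time (a new reading comes with each control period).
- get_image(name): name is "side" or "top" or "wrist"; returns a dict with "pixels" (480x640x3 uint8, red, green, blue), "vfov" (degrees; the focal length in pixels is half the picture's height over the tangent of half this angle, whatever the lens; pixels are square), "cx", "cy" (the principal point, pixels), "dist" ([k1, k2, p1, p2, k3] as OpenCV has them; the pictures are not rectified), "rvec" (rotation vector, rad) and "tvec" (3), from world to camera coordinates, as OpenCV has them; the wrist camera has in their place "hand_eye" (4x4, takes a point from camera to tool coordinates, whose origin is the TCP and whose axes are the tool frame's). Camera axes: x right, y down, z forward; pixel columns grow to the right and rows downward; lengths in m; the calibration is good to about 2 mm. A picture is of the moment at which its call begins: read the wrist's pose just before it. There is no depth.
- sign_off(): hands the job in, once; it reports no verdict.
Trained networks look in a picture, given as the dict that the camera call returned (one of the last four; its "shot" number tells which), for a name from the list of things; names that differ only in an ending like _2 or _b are one class to them, and where a whole thing is asked for, a point or a joint stands for the part that bears it (a point fixed in the world has none). Each returns a list of dicts, best first, with "p" (0 to 1); they miss things now and then, are a little off and sometimes report something else, mostly with a low value. They report only what shows in the picture. A call takes as long as a camera call. They do not tell look-alikes from the thing itself.
- masks_of(picture, label): "region" (480x640 bool, what is visible of it) and "xy" ([column, row] in pixels, amid what is visible of it).
The state is a dict: "clock": time; "qpos": joint angles; "qd": joint speeds; "effort": joint torques, N m; "position": TCP position; "ee_rot": TCP orientation; "contact_force": force on the tool from outside, world axes, zero at the start; "moment": the same for the moment, N m; "width": finger opening in m.
Only numpy, scipy, OpenCV 4.12 (cv2) and the standard library are available. Lean on these libraries where they do the work, as an engineer would, in place of code of your own. Each camera call takes 0.05 s, during which the arm holds its last target. There are 200 camera calls.

## Working session

There is one attempt and no reset: what is moved stays moved. The work goes in short steps, Python scripts to look and compute and a tool call to move; the robot and the scene stay as the last step left them, time stands still between calls to the robot, and variables do not carry over. Pictures are saved under pics/ and viewed, about 8 in all and at most 12, crops included, and the job is handed in when it is done.

Besides the shell and the picture viewer there is one more tool, called as name(argument=value, ...) on one line, values as JSON. play_rows: Moves the arm, as the interface text tells. Its arguments: {"type":"object","properties":{"series":{"type":"array"},"squeeze":{"type":"number"}},"required":["series"]}

```bash
mkdir -p pics; cat > h.py <<'E'
import numpy as np, cv2, pickle
from rig import *
from scipy.spatial.transform import Rotation as R
def K(im):
    f=240/np.tan(np.radians(im["vfov"])/2)
    return np.array([[f,0,im["cx"]],[0,f,im["cy"]],[0,0,1]])
def ext(im,st=None):
    if "rvec" in im and im["rvec"] is not None:
        Rm=cv2.Rodrigues(np.array(im["rvec"],float))[0]; t=np.array(im["tvec"],float).ravel(); return Rm,t
    q=st["ee_rot"]; Rt=R.from_quat([q[1],q[2],q[3],q[0]]).as_matrix()
    H=np.array(im["hand_eye"]); T=np.eye(4); T[:3,:3]=Rt; T[:3,3]=st["position"]
    W=np.linalg.inv(T@H); return W[:3,:3],W[:3,3]
def proj(im,P,st=None):
    Rm,t=ext(im,st)
    return cv2.projectPoints(np.array(P,float).reshape(-1,1,3),cv2.Rodrigues(Rm)[0],t,K(im),np.array(im["dist"],float))[0].reshape(-1,2)
def back(im,uv,z,st=None):
    """pixels to world points on plane z"""
    Rm,t=ext(im,st)
    n=cv2.undistortPoints(np.array(uv,float).reshape(-1,1,2),K(im),np.array(im["dist"],float)).reshape(-1,2)
    d=np.c_[n,np.ones(len(n))]@Rm; c=-Rm.T@t
    return c+d*((z-c[2])/d[:,2])[:,None]
def save(im,name,img=None):
    cv2.imwrite("pics/"+name+".png",cv2.cvtColor(im["pixels"] if img is None else img,cv2.COLOR_RGB2BGR))
E
python3 - <<'E'
from h import *
st=get_state(); print(st["ee_rot"],st["position"],tips_ahead)
for n in ["top","side"]:
    im=get_image(n); save(im,n+"0")
    Rm,t=ext(im); print(n,-Rm.T@t,im["vfov"])
    for l in ["bench_chock_mid","tray_floor","bin_handle","bin","rack","pot","spray","brush"]:
        try: print(n,l,[(round(m["p"],2),np.round(m["xy"]),m["region"].sum(),np.round(back(im,m["xy"],0.02)[0],3)) for m in masks_of(im,l)])
        except Exception as e: print(l,e)
E
```

```text
[ 4.53269923e-04  7.90894721e-01  6.11951576e-01 -7.77492678e-04] [0.14416721 0.55611076 0.24145764] 0.011
top [0.52664537 0.01957786 1.21015303] 55.20127806143071
top bench_chock_mid [(0.51, array([312., 305.]), np.int64(238), array([0.436, 0.024, 0.02 ]))]
top tray_floor [(0.83, array([410., 247.]), np.int64(645), array([ 0.588, -0.231,  0.02 ])), (0.22, array([226., 273.]), np.int64(602), array([0.518, 0.247, 0.02 ]))]
top bin_handle [(0.88, array([223., 270.]), np.int64(704), array([0.526, 0.256, 0.02 ])), (0.65, array([398., 244.]), np.int64(263), array([ 0.598, -0.197,  0.02 ]))]
top bin [(0.64, array([224., 273.]), np.int64(648), array([0.517, 0.252, 0.02 ]))]
top rack [(0.93, array([216., 252.]), np.int64(2831), array([0.572, 0.274, 0.02 ])), (0.15, array([412., 250.]), np.int64(526), array([ 0.581, -0.234,  0.02 ]))]
top pot [(0.8, array([329., 174.]), np.int64(1025), array([ 0.78 , -0.016,  0.02 ])), (0.66, array([217., 274.]), np.int64(651), array([0.514, 0.272, 0.02 ]))]
top spray []
top brush [(0.68, array([146., 244.]), np.int64(875), array([0.591, 0.46 , 0.02 ]))]
side [ 0.21215383 -0.58986383  0.89480112] 54.1723671876209
side bench_chock_mid [(0.76, array([257., 288.]), np.int64(417), array([0.439, 0.019, 0.02 ])), (0.18, array([240., 198.]), np.int64(1038), array([0.548, 0.305, 0.02 ]))]
side tray_floor [(0.62, array([375., 338.]), np.int64(874), array([ 0.582, -0.237,  0.02 ]))]
side bin_handle [(0.83, array([236., 197.]), np.int64(1031), array([0.54 , 0.317, 0.02 ])), (0.51, array([448., 445.]), np.int64(2019), array([ 0.553, -0.487,  0.02 ]))]
side bin [(0.57, array([240., 198.]), np.int64(1025), array([0.548, 0.305, 0.02 ]))]
side rack []
side pot [(0.85, array([377., 229.]), np.int64(1323), array([0.781, 0.005, 0.02 ]))]
side spray [(0.81, array([449., 447.]), np.int64(2122), array([ 0.551, -0.489,  0.02 ]))]
side brush [(0.47, array([205., 167.]), np.int64(234), array([0.527, 0.482, 0.02 ]))]
```

View pics/top0.png

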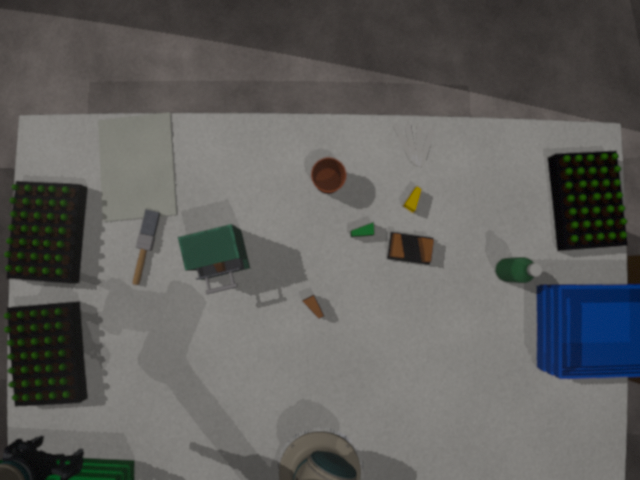

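View pics/side0.png

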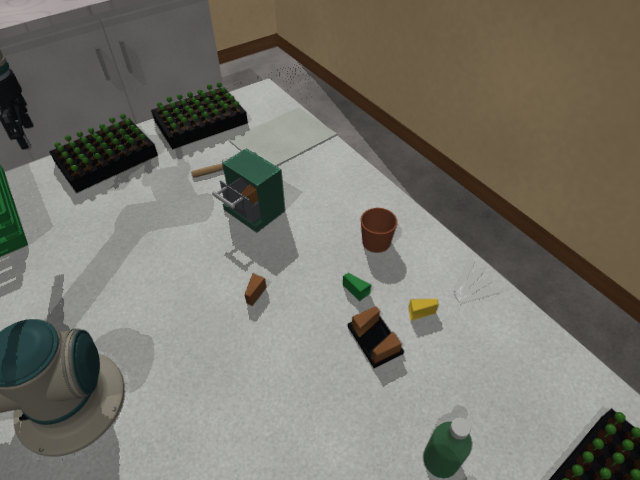

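play_rows(series=[{"dx": 17, "dy": -32, "fingers": -1}, {"dx": 18, "dy": -33}, {"dx": 18, "dy": -33}, {"dx": 18, "dy": -33}, {"dx": 18, "dy": -33}, {"dx": 18, "dy": -33}, {"dx": 18, "dy": -33}, {"dx": 18, "dy": -33}, {"dx": 18, "dy": -33}, {"dx": 18, "dy": -33}, {"dx": 18, "dy": -33}, {"dx": 18, "dy": -33}, {"dx": 18, "dy": -33}, {"dx": 18, "dy": -33}, {"dx": 18, "dy": -33}, {"dx": 18, "dy": -33}], squeeze=30)

```text
invalid input at $.series[0]: expected keys fingers, dx, dy, dz, turn
```

```bash
python3 - <<'E'
from h import *
st=get_state(); im=get_image("wrist"); save(im,"w1"); pickle.dump((st,im),open("w1.pkl","wb"))
print(st["position"],st["ee_rot"],st["qpos"],st["width"]); Rm,t=ext(im,st); print(-Rm.T@t,Rm[2],im["vfov"])
for l in ["bench_chock_mid","tray_floor"]:
    print(l,[(round(m["p"],2),np.round(m["xy"]),m["region"].sum(),np.round(back(im,m["xy"],0.04,st)[0],3)) for m in masks_of(im,l)])
E
```

```text
[0.14440526 0.55664765 0.2423453 ] [-5.22428224e-05  7.90908160e-01  6.11934860e-01  8.11572442e-05] [ 1.19599287e+00  2.75899832e-01  1.50485695e+00  6.80074884e-06
  1.36064295e+00 -1.21017873e-01] 0.08505076745483975
[0.07698179 0.57451485 0.37442017] [ 0.26681883 -0.0698378  -0.96121298] 70.8158644599467
bench_chock_mid []
tray_floor []
```

View pics/w1.png

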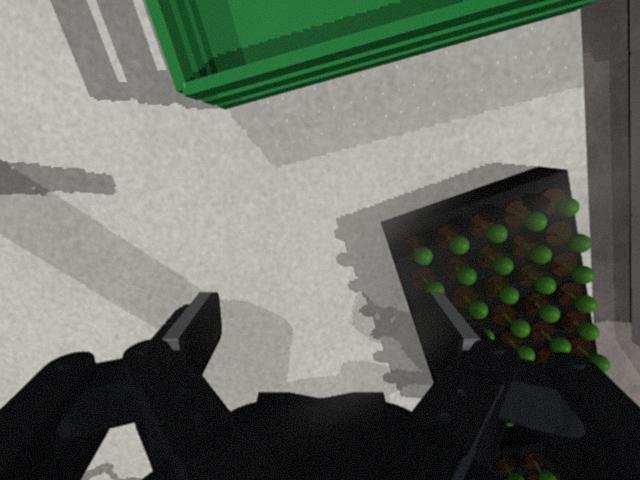

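play_rows(series=[{"fingers": -1, "dx": 17, "dy": -32, "dz": 0, "turn": 0}, {"fingers": -1, "dx": 18, "dy": -33, "dz": 0, "turn": 0}, {"fingers": -1, "dx": 18, "dy": -33, "dz": 0, "turn": 0}, {"fingers": -1, "dx": 18, "dy": -33, "dz": 0, "turn": 0}, {"fingers": -1, "dx": 18, "dy": -33, "dz": 0, "turn": 0}, {"fingers": -1, "dx": 18, "dy": -33, "dz": 0, "turn": 0}, {"fingers": -1, "dx": 18, "dy": -33, "dz": 0, "turn": 0}, {"fingers": -1, "dx": 18, "dy": -33, "dz": 0, "turn": 0}, {"fingers": -1, "dx": 18, "dy": -33, "dz": 0, "turn": 0}, {"fingers": -1, "dx": 18, "dy": -33, "dz": 0, "turn": 0}, {"fingers": -1, "dx": 18, "dy": -33, "dz": 0, "turn": 0}, {"fingers": -1, "dx": 18, "dy": -33, "dz": 0, "turn": 0}, {"fingers": -1, "dx": 18, "dy": -33, "dz": 0, "turn": 0}, {"fingers": -1, "dx": 18, "dy": -33, "dz": 0, "turn": 0}, {"fingers": -1, "dx": 18, "dy": -33, "dz": 0, "turn": 0}, {"fingers": -1, "dx": 18, "dy": -33, "dz": 0, "turn": 0}, {"fingers": -1, "dx": 0, "dy": 0, "dz": 0, "turn": 0}], squeeze=30)

```text
clock: 2.47
position: [0.4395, 0.0063, 0.2449]
ee_rot: [0.003, 0.788, 0.615, 0.007]
contact_force: [0.4, 0.2, 1.2]
width: 0.0852
```

```bash
cat >> h.py <<'E'
def yaw(st):
    q=st["ee_rot"]; x=R.from_quat([q[1],q[2],q[3],q[0]]).as_matrix()[:,0]; return np.arctan2(x[1],x[0])
def wrist(name,labels,z):
    st=get_state(); im=get_image("wrist"); save(im,name); pickle.dump((st,im),open(name+".pkl","wb"))
    print(np.round(st["position"],4),"yaw",round(yaw(st),3),"q",np.round(st["qpos"],2),"w",st["width"],"F",np.round(st["contact_force"],1),"t",st["clock"])
    out={}
    for l in labels:
        out[l]=masks_of(im,l)
        for m in out[l]:
            r=cv2.minAreaRect(np.argwhere(m["region"])[:,::-1].astype(np.float32))
            print(l,round(m["p"],2),np.round(m["xy"]),m["region"].sum(),"w",np.round(back(im,m["xy"],z,st)[0],4),"box",np.round(r[0]),np.round(r[1]),round(r[2]))
    return st,im,out
E
python3 - <<'E'
from h import *
st,im,o=wrist("w1",["bench_chock_mid","tray_floor"],0.04)
E
```

```text
[0.4395 0.0063 0.2449] yaw 1.326 q [-0.15  0.06  1.77  0.01  1.3  -1.48] w 0.08520384489833148 F [0.4 0.2 1.2] t 2.4667
bench_chock_mid 0.6 [329. 200.] 1626 w [0.4331 0.0188 0.04  ] box [329. 196.] [61. 33.] 45
bench_chock_mid 0.25 [605. 273.] 1267 w [0.5841 0.2898 0.04  ] box [600. 276.] [31. 53.] 65
tray_floor 0.98 [138. 341.] 480 w [ 0.5381 -0.2317  0.04  ] box [166. 352.] [110.  26.] 20
```

View pics/w1.png

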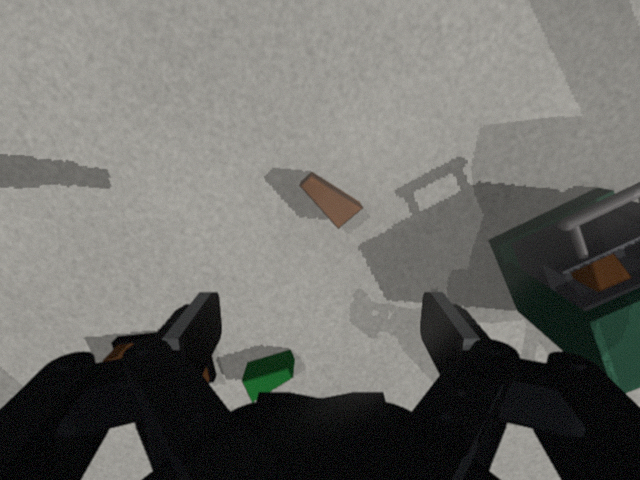

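```bash
cat >> h.py <<'E'
from scipy.optimize import minimize
C2=np.array([[-30,-12.5],[30,-12.5],[30,21.5],[-30,3.5]])/1000
def chock(x,y,a,z0=0.0):
    c,s=np.cos(a),np.sin(a); P=C2@np.array([[c,s],[-s,c]])+[x,y]
    return np.r_[np.c_[P,np.full(4,z0)],np.c_[P,np.full(4,z0+.04)]]
def brown(im):
    p=cv2.GaussianBlur(im["pixels"],(3,3),0).astype(float); r,g,b=p[...,0],p[...,1],p[...,2]
    return (r>1.5*b)&(r>1.25*g)&(r>35)
def blob(im,xy,rad=8):
    n,lab=cv2.connectedComponents(brown(im).astype(np.uint8)); u,v=np.round(xy).astype(int)
    w=lab[max(0,v-rad):v+rad,max(0,u-rad):u+rad]; w=w[w>0]; return lab==np.bincount(w).argmax()
def fit(im,st,mask,x0,z0=0.0,yaws=np.arange(0,6.28,.52)):
    def cost(p):
        h=cv2.convexHull(np.round(proj(im,chock(*p[:3],z0),st)*16).astype(np.int32)); 
        m=np.zeros((480,640),np.uint8); cv2.fillConvexPoly(m,h,1,cv2.LINE_8,4); m=m>0
        return 1-(m&mask).sum()/max(1,(m|mask).sum())
    best=None
    for a in yaws:
        r=minimize(cost,[x0[0],x0[1],a],method="Nelder-Mead",options=dict(initial_simplex=np.array([[x0[0],x0[1],a],[x0[0]+.012,x0[1],a],[x0[0],x0[1]+.012,a],[x0[0],x0[1],a+.3]]),xatol=1e-5,fatol=1e-4))
        if best is None or r.fun<best.fun: best=r
    return best.x,1-best.fun
E
python3 - <<'E'
from h import *
st,im=pickle.load(open("w1.pkl","rb"))
m=blob(im,[329,200]); print(m.sum()); print(fit(im,st,m,[.433,.019]))
im2=get_image("top")
for uv in ([314,306],[398,243],[424,250]):
    m=blob(im2,uv,4); print(uv,m.sum(),fit(im2,None,m,back(im2,uv,.02)[0][:2],0.0 if uv[0]<350 else .004))
im2=get_image("side")
for uv in ([257,288],[367,322],[387,348]):
    m=blob(im2,uv,4); print(uv,m.sum(),fit(im2,None,m,back(im2,uv,.02)[0][:2],0.0 if uv[0]<350 else .004))
E
```

```text
1199
(array([0.43532601, 0.01856975, 6.66225614]), np.float64(0.6857469948483114))
[314, 306] 67 (array([0.43264096, 0.02854289, 6.29704599]), np.float64(0.2537878787878788))
[398, 243] 319 (array([ 0.59253197, -0.1939236 ,  2.99486537]), np.float64(0.9666666666666667))
[424, 250] 318 (array([ 0.58244042, -0.26960249, -0.08501418]), np.float64(0.905982905982906))
[257, 288] 387 (array([0.43089091, 0.0188389 , 6.9072917 ]), np.float64(0.7914110429447853))
[367, 322] 491 (array([ 0.59179513, -0.19312372,  3.11530596]), np.float64(0.8705673758865248))
[387, 348] 520 (array([ 0.58244694, -0.26931531, -0.12438933]), np.float64(0.8623548922056384))
```

```bash
python3 - <<'E'
from h import *
st,im=pickle.load(open("w1.pkl","rb"))
p=im["pixels"]
for v in range(166,232,6): print(v,[tuple(int(k) for k in p[v,u]) for u in range(296,368,8)])
st,im,o=wrist("w2",["bench_chock_mid"],.04)
m=o["bench_chock_mid"][0]["region"]; print(fit(im,st,m,[.433,.019]))
cv2.imwrite("pics/c.png",cv2.resize(np.hstack([im["pixels"][150:250,270:390,::-1],np.repeat((m[150:250,270:390,None]*255).astype(np.uint8),3,2)]),None,fx=3,fy=3))
E
```

```text
166 [(154, 153, 145), (156, 156, 151), (151, 149, 143), (153, 149, 143), (161, 160, 155), (154, 151, 144), (155, 153, 150), (160, 159, 152), (153, 153, 148)]
172 [(115, 111, 110), (124, 122, 117), (101, 95, 85), (156, 153, 146), (152, 151, 143), (159, 158, 153), (158, 155, 152), (157, 155, 149), (153, 153, 147)]
178 [(114, 110, 105), (86, 83, 76), (111, 83, 62), (81, 68, 63), (160, 160, 152), (149, 147, 142), (156, 153, 146), (151, 150, 143), (160, 154, 151)]
184 [(122, 120, 115), (108, 84, 68), (112, 83, 68), (116, 87, 70), (80, 68, 59), (156, 158, 149), (153, 151, 146), (152, 150, 142), (151, 149, 145)]
190 [(111, 111, 106), (85, 76, 65), (113, 86, 69), (113, 85, 66), (115, 89, 71), (86, 68, 66), (154, 153, 145), (154, 151, 145), (153, 153, 143)]
196 [(114, 111, 109), (107, 103, 102), (109, 84, 65), (113, 87, 70), (120, 94, 74), (114, 88, 72), (83, 72, 61), (140, 134, 125), (147, 145, 141)]
202 [(113, 114, 109), (112, 112, 110), (111, 112, 107), (112, 86, 69), (112, 85, 67), (117, 86, 69), (113, 84, 70), (96, 78, 64), (133, 130, 119)]
208 [(111, 111, 104), (113, 111, 107), (114, 113, 111), (93, 85, 76), (117, 89, 71), (114, 86, 70), (113, 86, 70), (115, 88, 70), (110, 86, 71)]
214 [(122, 121, 114), (115, 112, 110), (117, 116, 111), (114, 113, 109), (118, 90, 74), (115, 91, 73), (115, 87, 71), (111, 89, 70), (134, 133, 128)]
220 [(155, 152, 147), (156, 154, 147), (154, 151, 143), (152, 149, 142), (154, 152, 146), (117, 87, 69), (112, 86, 62), (138, 135, 130), (138, 138, 131)]
226 [(152, 151, 144), (161, 157, 150), (155, 153, 148), (161, 156, 151), (146, 146, 142), (107, 96, 88), (134, 131, 128), (135, 134, 129), (147, 145, 140)]
[0.4348 0.0132 0.2445] yaw 1.333 q [-0.14  0.06  1.78  0.01  1.3  -1.47] w 0.08549717477623468 F [ 0.2 -0.3 -0.4] t 2.7167
bench_chock_mid 0.86 [324. 207.] 1646 w [0.4328 0.0205 0.04  ] box [324. 203.] [61. 33.] 48
(array([0.43320671, 0.01783554, 0.46295063]), np.float64(0.9224719101123595))
```

View pics/c.png

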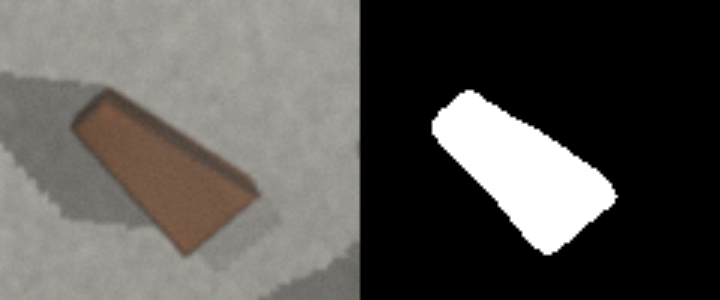

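```bash
sed -i 's/return (r>1.5\*b)&(r>1.25\*g)&(r>35)/return (r>1.22*b)\&(r>1.1*g)\&(r>25)/' h.py; python3 - <<'E'
from h import *
st,im=pickle.load(open("w2.pkl","rb"))
m=blob(im,[324,205]); print(m.sum()); p,q=fit(im,st,m,[.433,.019],yaws=[.3,.5,.7]); print(p,q)
def loc(p,l): c,s=np.cos(p[2]),np.sin(p[2]); return p[0]+c*l[0]-s*l[1],p[1]+s*l[0]+c*l[1]
g=loc(p,(0,-.007)); s=get_state(); print(g,s["position"],"d",g[0]-s["position"][0],g[1]-s["position"][1],p[2]-yaw(s))
E
```

```text
1601
[0.43186372 0.01743157 0.44239964] 0.8973063973063973
(np.float64(0.4348604860712734), np.float64(0.011105481079068004)) [0.43487148 0.01348683 0.2446103 ] d -1.0994757063953475e-05 -0.0023813478617286353 -0.8916810170600264
```

play_rows(series=[{"fingers": -1, "dx": 0, "dy": -1, "dz": -15, "turn": -0.11}, {"fingers": -1, "dx": 0, "dy": 0, "dz": -15, "turn": -0.11}, {"fingers": -1, "dx": 0, "dy": 0, "dz": -15, "turn": -0.11}, {"fingers": -1, "dx": 0, "dy": 0, "dz": -15, "turn": -0.11}, {"fingers": -1, "dx": 0, "dy": 0, "dz": -15, "turn": -0.11}, {"fingers": -1, "dx": 0, "dy": 0, "dz": -15, "turn": -0.11}, {"fingers": -1, "dx": 0, "dy": 0, "dz": -15, "turn": -0.11}, {"fingers": -1, "dx": 0, "dy": 0, "dz": -15, "turn": -0.11}, {"fingers": -1, "dx": 0, "dy": 0, "dz": 0, "turn": 0}, {"fingers": -1, "dx": 0, "dy": 0, "dz": 0, "turn": 0}])

```text
clock: 3.65
position: [0.4312, 0.025, 0.1234]
ee_rot: [0.007, 0.976, 0.217, 0.008]
contact_force: [0.5, 0.2, 0.6]
width: 0.0857
```

```bash
python3 - <<'E'
from h import *
st,im,o=wrist("w3",["bench_chock_mid"],.04)
m=o["bench_chock_mid"][0]
p,q=fit(im,st,m["region"],[.433,.019],yaws=[.45]); print(p,q)
p,q=fit(im,st,blob(im,m["xy"]),[.433,.019],yaws=[.45]); print(p,q)
E
```

```text
[0.4312 0.025  0.1234] yaw 0.438 q [-0.1   0.16  1.99 -0.01  0.97 -0.53] w 0.08572372826381525 F [0.5 0.2 0.6] t 3.65
bench_chock_mid 0.59 [324. 248.] 4034 w [0.435  0.0257 0.04  ] box [316. 245.] [58. 87.] 89
[0.43245127 0.01691803 0.51257591] 0.9050931119587167
[0.43214674 0.01771861 0.51432019] 0.9066636751177922
```

play_rows(series=[{"fingers": -1, "dx": 4, "dy": -10, "dz": -20, "turn": 0.05}, {"fingers": -1, "dx": 0, "dy": -4, "dz": -20, "turn": 0}, {"fingers": -1, "dx": 0, "dy": 0, "dz": -10, "turn": 0}, {"fingers": -1, "dx": 0, "dy": 0, "dz": 0, "turn": 0}, {"fingers": -1, "dx": 0, "dy": 0, "dz": 0, "turn": 0}])

```text
clock: 4.17
position: [0.4413, 0.0107, 0.0786]
ee_rot: [0.009, 0.969, 0.248, 0.016]
contact_force: [1.0, -0.5, 0.1]
width: 0.0853
```

play_rows(series=[{"fingers": -1, "dx": -5, "dy": 0, "dz": -15, "turn": 0}, {"fingers": -1, "dx": 0, "dy": 0, "dz": -20, "turn": 0}, {"fingers": -1, "dx": 0, "dy": 0, "dz": -14, "turn": 0}, {"fingers": -1, "dx": 0, "dy": 0, "dz": 0, "turn": 0}, {"fingers": -1, "dx": 0, "dy": 0, "dz": 0, "turn": 0}])

```text
clock: 4.58
position: [0.4428, 0.0105, 0.0352]
ee_rot: [0.012, 0.968, 0.25, 0.023]
contact_force: [0.3, -0.1, 0.1]
width: 0.0855
```

play_rows(series=[{"fingers": -1, "dx": -6, "dy": 1, "dz": -5, "turn": 0}, {"fingers": -1, "dx": -5, "dy": 0, "dz": -4, "turn": 0}, {"fingers": -1, "dx": -2, "dy": 0, "dz": 0, "turn": 0}])

```text
clock: 4.83
position: [0.432, 0.0115, 0.0287]
ee_rot: [0.013, 0.968, 0.251, 0.027]
contact_force: [0.3, -0.2, -1.0]
width: 0.0856
```

```bash
python3 - <<'E'
from h import *
for i in range(3):
    s=get_state(); get_image("top"); print(np.round(s["position"],4),yaw(s),np.round(s["ee_rot"],3),np.round(s["contact_force"],1))
E
```

```text
[0.432  0.0115 0.0287] 0.507593371513089 [0.013 0.968 0.251 0.027] [ 0.3 -0.2 -1. ]
[0.4317 0.0115 0.0289] 0.507497591405919 [0.013 0.968 0.251 0.026] [-1.4  0.1  1.4]
[0.4323 0.0114 0.0289] 0.5074208300217502 [0.014 0.968 0.25  0.027] [-0.1 -0.1  0.2]
```

play_rows(series=[{"fingers": 1, "dx": 0, "dy": 0, "dz": 0, "turn": 0}, {"fingers": 1, "dx": 0, "dy": 0, "dz": 0, "turn": 0}, {"fingers": 1, "dx": 0, "dy": 0, "dz": 0, "turn": 0}, {"fingers": 1, "dx": 0, "dy": 0, "dz": 0, "turn": 0}, {"fingers": 1, "dx": 0, "dy": 0, "dz": 0, "turn": 0}, {"fingers": 1, "dx": 0, "dy": 0, "dz": 0, "turn": 0}, {"fingers": 1, "dx": 0, "dy": 0, "dz": 0, "turn": 0}], squeeze=40)

```text
clock: 5.57
position: [0.4344, 0.011, 0.0306]
ee_rot: [0.014, 0.968, 0.25, 0.028]
contact_force: [-0.2, -0.3, -0.3]
width: 0.0591
```

play_rows(series=[{"fingers": 1, "dx": 0, "dy": 0, "dz": 20, "turn": 0}, {"fingers": 1, "dx": 0, "dy": 0, "dz": 30, "turn": 0}, {"fingers": 1, "dx": 0, "dy": 0, "dz": 30, "turn": 0}, {"fingers": 1, "dx": 14, "dy": -27, "dz": 10, "turn": -0.065}, {"fingers": 1, "dx": 14, "dy": -27, "dz": 10, "turn": -0.065}, {"fingers": 1, "dx": 14, "dy": -27, "dz": 10, "turn": -0.065}, {"fingers": 1, "dx": 14, "dy": -27, "dz": 10, "turn": -0.065}, {"fingers": 1, "dx": 14, "dy": -27, "dz": 10, "turn": -0.065}, {"fingers": 1, "dx": 14, "dy": -27, "dz": 10, "turn": -0.065}, {"fingers": 1, "dx": 14, "dy": -27, "dz": 10, "turn": -0.065}, {"fingers": 1, "dx": 14, "dy": -27, "dz": 10, "turn": -0.065}, {"fingers": 1, "dx": 14, "dy": -27, "dz": 0, "turn": -0.065}, {"fingers": 1, "dx": 14, "dy": -27, "dz": 0, "turn": -0.065}, {"fingers": 1, "dx": 0, "dy": 0, "dz": 0, "turn": 0}, {"fingers": 1, "dx": 0, "dy": 0, "dz": 0, "turn": 0}])

```text
clock: 6.82
position: [0.5734, -0.2723, 0.1946]
ee_rot: [0.019, 0.996, -0.087, 0.02]
contact_force: [-0.7, 1.2, -0.6]
width: 0.0588
```

```bash
python3 - <<'E'
from h import *
get_image("top")
st,im,o=wrist("w4",["bench_chock_mid","tray_floor"],.04)
print(np.round(st["ee_rot"],3))
E
```

```text
[ 0.5735 -0.2726  0.1945] yaw -0.173 q [-0.54  0.37  1.49 -0.02  1.23 -0.36] w 0.059122271917920396 F [ 1.5  0.2 -0.7] t 6.8667
bench_chock_mid 0.71 [329. 290.] 12181 w [ 0.5759 -0.3436  0.04  ] box [323. 281.] [100. 152.] 90
tray_floor 0.62 [318. 166.] 5556 w [ 0.5864 -0.2296  0.04  ] box [318. 162.] [128.  85.] 88
[ 0.019  0.996 -0.087  0.02 ]
```

View pics/w4.png

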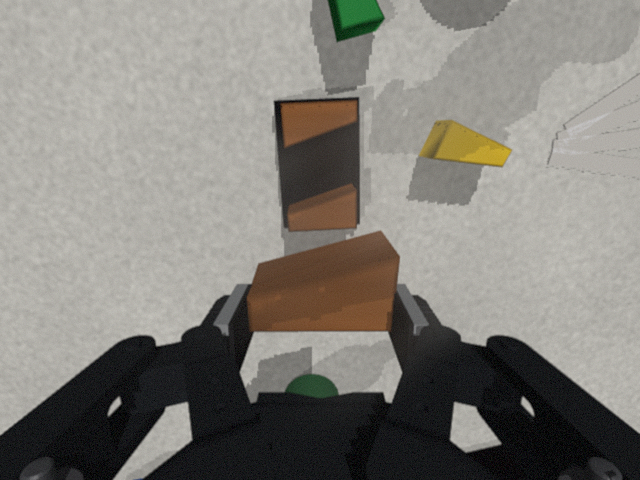

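```bash
cat >> h.py <<'E'
def loc(p,l): c,s=np.cos(p[2]),np.sin(p[2]); return np.array([p[0]+c*l[0]-s*l[1],p[1]+s*l[0]+c*l[1]])
E
python3 - <<'E'
from h import *
st,im=pickle.load(open("w4.pkl","rb"))
c=back(im,[[275,101],[359,98],[282,226],[357,228]],.014,st)[:,:2]; print(np.round(c,4),"mean",c.mean(0))
print([np.linalg.norm(c[i]-c[j]) for i,j in ((0,1),(2,3),(0,2),(1,3))], [np.arctan2(*(c[j]-c[i])[::-1]) for i,j in ((0,1),(2,3),(2,0),(3,1))])
for uv,y0 in (([318,120],2.99),([325,210],-.13)):
    m=blob(im,uv); print(m.sum(),fit(im,st,m,back(im,uv,.04,st)[0][:2],.004,[y0]))
m=blob(im,[325,290]); print("held",m.sum(),fit(im,st,m,st["position"][:2],st["position"][2]-.0306,[-.13]))
E
```

```text
[[ 0.5599 -0.1727]
 [ 0.631  -0.1825]
 [ 0.5429 -0.2819]
 [ 0.6131 -0.2972]] mean [ 0.58674184 -0.23356648]
[np.float64(0.07175144095378916), np.float64(0.07188728997004612), np.float64(0.11059055490644179), np.float64(0.11610480349259879)] [np.float64(-0.1371340396074282), np.float64(-0.21390962850739745), np.float64(1.415871715405663), np.float64(1.4160627799156398)]
2798 (array([ 0.59309422, -0.19304717,  3.00502749]), np.float64(0.9633451957295374))
2657 (array([ 0.58173536, -0.27096168, -0.1420509 ]), np.float64(0.9768126610231873))
held 12351 (array([ 0.57491213, -0.26550736, -0.17428597]), np.float64(0.9317478293695735))
```

play_rows(series=[{"fingers": 1, "dx": 5, "dy": 16, "dz": -20, "turn": 0.03}, {"fingers": 1, "dx": 5, "dy": 16, "dz": -25, "turn": 0}, {"fingers": 1, "dx": 3, "dy": 10, "dz": -25, "turn": 0}, {"fingers": 1, "dx": 0, "dy": 3, "dz": -15, "turn": 0}, {"fingers": 1, "dx": 0, "dy": 0, "dz": 0, "turn": 0}, {"fingers": 1, "dx": 0, "dy": 0, "dz": 0, "turn": 0}])

```text
clock: 7.52
position: [0.5835, -0.2172, 0.1106]
ee_rot: [0.019, 0.997, -0.067, 0.022]
contact_force: [-0.0, 0.6, -0.1]
width: 0.0587
```

```bash
cat > w.py <<'E'
from h import *
import sys
get_image("top"); s=get_state(); print(np.round(s["position"],4),"yaw",round(yaw(s),3),np.round(s["ee_rot"],3),"F",np.round(s["contact_force"],1),"w",round(s["width"],4),s["clock"])
if len(sys.argv)>3: print("d mm",np.round((np.array(sys.argv[1:4],float)-s["position"])*1000,1), "turn",round(float(sys.argv[4])-yaw(s),3))
E
python3 w.py .588 -.2262 .0346 -.143
```

```text
[ 0.5833 -0.2172  0.1107] yaw -0.133 [ 0.019  0.997 -0.067  0.022] F [-0.6  0.6 -1. ] w 0.0592 7.5667
d mm [  4.7  -9.  -76.1] turn -0.01
```

play_rows(series=[{"fingers": 1, "dx": 4, "dy": -5, "dz": -10, "turn": -0.01}, {"fingers": 1, "dx": 0, "dy": -2, "dz": -5, "turn": 0}, {"fingers": 1, "dx": 0, "dy": 0, "dz": 0, "turn": 0}, {"fingers": 1, "dx": 0, "dy": 0, "dz": 0, "turn": 0}])

```text
clock: 7.9
position: [0.5898, -0.2267, 0.0987]
ee_rot: [0.021, 0.997, -0.072, 0.025]
contact_force: [0.0, 0.8, 0.1]
width: 0.0588
```

```bash
python3 w.py .588 -.2262 .0346 -.143; python3 - <<'E'
from h import *
st,im,o=wrist("w5",[],.04)
p=brown(im)
n,lab,s,c=cv2.connectedComponentsWithStats(p.astype(np.uint8)); print([(s[i],np.round(c[i])) for i in range(1,n) if s[i,4]>300])
E
```

```text
[ 0.5898 -0.2268  0.0988] yaw -0.144 [ 0.021  0.997 -0.072  0.025] F [ 0.5  0.7 -0.9] w 0.0594 7.95
d mm [ -1.8   0.6 -64.2] turn 0.001
[ 0.5898 -0.2268  0.0988] yaw -0.144 q [-0.47  0.44  1.64 -0.02  1.01 -0.31] w 0.059390794587769434 F [ 0.5  0.7 -0.9] t 7.95
[(array([  246,   173,   154,   173, 21100], dtype=int32), array([320., 263.])), (array([ 442,  196,  129,   70, 5036], dtype=int32), array([501., 236.]))]
```

play_rows(series=[{"fingers": 1, "dx": -1, "dy": 0, "dz": -8, "turn": 0}, {"fingers": 1, "dx": -1, "dy": 0, "dz": -8, "turn": 0}, {"fingers": 1, "dx": 0, "dy": 0, "dz": 0, "turn": 0}, {"fingers": 1, "dx": 0, "dy": 0, "dz": 0, "turn": 0}])

```text
clock: 8.33
position: [0.5876, -0.2273, 0.0819]
ee_rot: [0.021, 0.997, -0.073, 0.026]
contact_force: [0.4, 0.1, -0.2]
width: 0.0592
```

```bash
python3 w.py .588 -.2262 .0346 -.143; python3 - <<'E'
from h import *
st,im,o=wrist("w6",[],.04)
cv2.imwrite("pics/w6c.png",im["pixels"][120:420,160:480,::-1])
E
```

```text
[ 0.5874 -0.2271  0.0817] yaw -0.145 [ 0.021  0.997 -0.073  0.025] F [ 0.   0.5 -0.9] w 0.059 8.3833
d mm [  0.6   0.9 -47.1] turn 0.002
[ 0.5874 -0.2271  0.0817] yaw -0.145 q [-0.47  0.45  1.66 -0.02  0.97 -0.31] w 0.059014047988588725 F [ 0.   0.5 -0.9] t 8.3833
```

View pics/w6c.png

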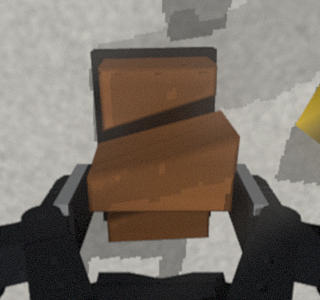

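play_rows(series=[{"fingers": 1, "dx": 0, "dy": 0, "dz": -8, "turn": 0}, {"fingers": 1, "dx": 0, "dy": 0, "dz": -8, "turn": 0}, {"fingers": 1, "dx": 0, "dy": 0, "dz": -8, "turn": 0}, {"fingers": 1, "dx": 0, "dy": 0, "dz": -8, "turn": 0}, {"fingers": 1, "dx": 0, "dy": 0, "dz": 0, "turn": 0}, {"fingers": 1, "dx": 0, "dy": 0, "dz": 0, "turn": 0}])

```text
clock: 8.93
position: [0.5876, -0.2269, 0.0464]
ee_rot: [0.021, 0.997, -0.073, 0.026]
contact_force: [0.7, -0.4, -0.7]
width: 0.0593
```

```bash
python3 w.py .588 -.2262 .0346 -.143
```

```text
[ 0.5874 -0.2268  0.0463] yaw -0.144 [ 0.021  0.997 -0.073  0.025] F [-0.4  0.5 -1.8] w 0.0589 8.9833
d mm [  0.6   0.6 -11.7] turn 0.001
```

play_rows(series=[{"fingers": 1, "dx": 0, "dy": 0, "dz": -5, "turn": 0}, {"fingers": 1, "dx": 0, "dy": 0, "dz": -5, "turn": 0}, {"fingers": 1, "dx": 0, "dy": 0, "dz": -2, "turn": 0}, {"fingers": 1, "dx": 0, "dy": 2, "dz": 0, "turn": 0}, {"fingers": 1, "dx": 0, "dy": 1, "dz": 0, "turn": 0}, {"fingers": 1, "dx": 0, "dy": 0, "dz": 0, "turn": 0}])

```text
clock: 9.48
position: [0.5886, -0.225, 0.0347]
ee_rot: [0.022, 0.997, -0.072, 0.027]
contact_force: [-0.6, -0.8, -0.8]
width: 0.059
```

```bash
python3 w.py .588 -.2262 .0346 -.143
```

```text
[ 0.5886 -0.225   0.0346] yaw -0.144 [ 0.022  0.997 -0.072  0.027] F [ 0.4 -0.4  0. ] w 0.0589 9.5333
d mm [-0.6 -1.2 -0. ] turn 0.001
```

play_rows(series=[{"fingers": 1, "dx": 0, "dy": 1, "dz": -2, "turn": 0}, {"fingers": 1, "dx": 0, "dy": 2, "dz": -1, "turn": 0}, {"fingers": 1, "dx": 0, "dy": 0, "dz": 0, "turn": 0}])

```text
clock: 9.78
position: [0.589, -0.225, 0.0352]
ee_rot: [0.025, 0.997, -0.071, 0.028]
contact_force: [0.3, 0.3, -0.6]
width: 0.059
```

```bash
python3 w.py .588 -.2262 .0346 -.143
```

```text
[ 0.5891 -0.2248  0.0352] yaw -0.141 [ 0.025  0.997 -0.071  0.028] F [-1.   0.6 -0.7] w 0.0591 9.8333
d mm [-1.1 -1.4 -0.6] turn -0.002
```

play_rows(series=[{"fingers": -0.7, "dx": 0, "dy": 0, "dz": 0, "turn": 0}, {"fingers": -0.7, "dx": 0, "dy": 0, "dz": 0, "turn": 0}, {"fingers": -0.7, "dx": 0, "dy": 0, "dz": 0, "turn": 0}, {"fingers": -0.7, "dx": 0, "dy": 0, "dz": 10, "turn": 0}, {"fingers": -0.7, "dx": 0, "dy": 0, "dz": 20, "turn": 0}, {"fingers": -0.7, "dx": 0, "dy": 0, "dz": 30, "turn": 0}, {"fingers": -0.7, "dx": 0, "dy": -5, "dz": 40, "turn": 0}, {"fingers": -0.7, "dx": 0, "dy": -10, "dz": 40, "turn": 0}, {"fingers": -0.7, "dx": 0, "dy": -10, "dz": 20, "turn": 0}, {"fingers": -0.7, "dx": 0, "dy": 0, "dz": 0, "turn": 0}, {"fingers": -0.7, "dx": 0, "dy": 0, "dz": 0, "turn": 0}])

```text
clock: 10.75
position: [0.5863, -0.246, 0.2032]
ee_rot: [0.022, 0.997, -0.071, 0.026]
contact_force: [0.4, 0.3, -0.1]
width: 0.0726
```

```bash
python3 w.py; python3 - <<'E'
from h import *
st,im,o=wrist("w7",["bench_chock_mid","tray_floor"],.04)
T=np.array([.5874,-.2320,-.145])
for k,y in (("b",39.4),("pb",13.5),("a",-39.4)):
    g=loc(T,(0,y/1000)); a=-.145+(3.1416 if k=="b" else 0)
    uv=proj(im,[*loc([*g,a],(0,.003)),.044],st)[0]; print(k,np.round(uv))
    m=blob(im,uv,4); p,q=fit(im,st,m,g,.004,[a]); c,s=np.cos(T[2]),np.sin(T[2]); d=p[:2]-T[:2]; print(m.sum(),p,q,"tray",c*d[0]+s*d[1],-s*d[0]+c*d[1])
E
```

```text
[ 0.5865 -0.2461  0.203 ] yaw -0.141 [ 0.022  0.997 -0.071  0.026] F [1.1 0.2 0.9] w 0.0723 10.8
[ 0.5865 -0.2461  0.203 ] yaw -0.141 q [-0.5   0.36  1.49 -0.02  1.23 -0.35] w 0.07229427255848282 F [1.1 0.2 0.9] t 10.8
bench_chock_mid 0.85 [316. 182.] 2081 w [ 0.5954 -0.2182  0.04  ] box [310. 179.] [40. 69.] 90
tray_floor 0.69 [296. 206.] 2452 w [ 0.5756 -0.2368  0.04  ] box [310. 189.] [117.  81.] 87
b [309. 157.]
7499 [ 0.59262037 -0.20504015  3.08080269] 0.33222237035061997 tray 0.0012700942334840266 0.027431232315225318
pb [309. 181.]
7499 [ 0.59062679 -0.21507935 -0.15179843] 0.3394617639221955 tray 0.0007480244128990465 0.01720933123540725
a [309. 240.]
7499 [ 0.58198063 -0.27049288 -0.13472017] 0.32955593622348134 tray 0.0001994322822408143 -0.03887198680983545
```

play_rows(series=[{"fingers": -0.7, "dx": -5, "dy": 15, "dz": 25, "turn": 0}, {"fingers": -0.7, "dx": -5, "dy": 33, "dz": 20, "turn": 0}, {"fingers": -0.7, "dx": -5, "dy": 36, "dz": 15, "turn": 0}, {"fingers": -0.7, "dx": -5, "dy": 38, "dz": 10, "turn": 0}, {"fingers": -0.7, "dx": -5, "dy": 38, "dz": 5, "turn": 0}, {"fingers": -0.7, "dx": -5, "dy": 38, "dz": 5, "turn": 0}, {"fingers": -0.7, "dx": -5, "dy": 38, "dz": 5, "turn": 0}, {"fingers": -0.7, "dx": -5, "dy": 38, "dz": 0, "turn": 0}, {"fingers": -0.7, "dx": -5, "dy": 38, "dz": 0, "turn": 0}, {"fingers": -0.7, "dx": -5, "dy": 38, "dz": 0, "turn": 0}, {"fingers": -0.7, "dx": -5, "dy": 38, "dz": 0, "turn": 0}, {"fingers": -0.7, "dx": -5, "dy": 30, "dz": 0, "turn": 0}, {"fingers": -0.7, "dx": -5, "dy": 15, "dz": 0, "turn": 0}, {"fingers": -0.7, "dx": 0, "dy": 0, "dz": 0, "turn": 0}, {"fingers": -0.7, "dx": 0, "dy": 0, "dz": 0, "turn": 0}])

```text
clock: 12.2
position: [0.4992, 0.212, 0.2559]
ee_rot: [0.018, 0.997, -0.069, -0.005]
contact_force: [-0.1, -1.0, -0.1]
width: 0.0725
```

```bash
python3 w.py; python3 - <<'E'
from h import *
st,im,o=wrist("w8",["bin_handle","bin","rack"],.1)
E
```

```text
[0.4991 0.2117 0.2557] yaw -0.14 [ 0.018  0.997 -0.07  -0.006] F [-0.3  0.9 -0.5] w 0.0724 12.25
[0.4991 0.2117 0.2557] yaw -0.14 q [ 0.29  0.23  1.53 -0.03  1.4   0.44] w 0.07237680236716657 F [-0.3  0.9 -0.5] t 12.25
bin_handle 0.77 [334. 170.] 5390 w [0.5151 0.2505 0.1   ] box [326. 171.] [133.  86.] 69
bin 0.73 [335. 170.] 5771 w [0.5154 0.2503 0.1   ] box [326. 171.] [136.  86.] 70
rack 0.67 [412. 139.] 30362 w [0.58   0.2666 0.1   ] box [390. 146.] [197. 222.] 69
rack 0.29 [335. 170.] 5504 w [0.5155 0.2502 0.1   ] box [326. 171.] [134.  86.] 69
```

View pics/w8.png

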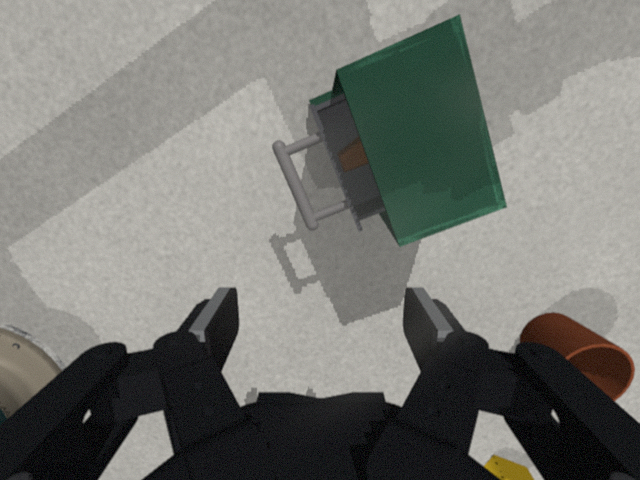

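```bash
python3 - <<'E'
from h import *
st,im=pickle.load(open("w8.pkl","rb"))
c=back(im,[[337,69],[460,15],[506,207],[400,245]],.146,st)[:,:2]; print(np.round(c,4))
for i,j in ((0,1),(3,2),(3,0),(2,1)): d=c[j]-c[i]; print(round(np.linalg.norm(d),4),round(np.arctan2(d[1],d[0]),3))
h=back(im,[[278,147],[312,224]],.102,st)[:,:2]; d=h[0]-h[1]; print(h,np.linalg.norm(d),np.arctan2(d[1],d[0]))
# fit rack pose to roof + handle
pts=np.array([[-15,65,146],[66,65,146],[66,-65,146],[-15,-65,146],[-75,35,102],[-75,-35,102]])/1000
uv=np.array([[337,69],[460,15],[506,207],[400,245],[278,147],[312,224]])
from scipy.optimize import least_squares
def w(p): return np.c_[loc(p,(0,0))[0]+np.cos(p[2])*pts[:,0]-np.sin(p[2])*pts[:,1],p[1]+np.sin(p[2])*pts[:,0]+np.cos(p[2])*pts[:,1],pts[:,2]]
r=least_squares(lambda p:(proj(im,w(p),st)-uv).ravel(),[.56,.265,-.2]); print(r.x,np.round(r.fun.reshape(-1,2),1)); print(np.round(w(r.x),4))
im=get_image("top"); pickle.dump(im,open("top.pkl","wb")); print(np.round(proj(im,w(r.x))))
E
```

```text
[[0.5242 0.3194]
 [0.6024 0.3385]
 [0.6334 0.2129]
 [0.5559 0.1943]]
0.0805 0.239
0.0797 0.236
0.1291 1.819
0.1294 1.813
[[0.47195963 0.27541962]
 [0.4897005  0.20732172]] 0.0703708898297834 1.8256513819153795
[0.55406818 0.25985919 0.24476316] [[-0.6  0.3]
 [-0.  -0.8]
 [ 0.6  0.1]
 [-0.8  1.5]
 [ 1.  -0.4]
 [ 0.  -0.5]]
[[0.5238 0.3193 0.146 ]
 [0.6023 0.3389 0.146 ]
 [0.6339 0.2128 0.146 ]
 [0.5553 0.1932 0.146 ]
 [0.4728 0.2756 0.102 ]
 [0.4898 0.2077 0.102 ]]
[[185. 270.]
 [178. 236.]
 [232. 223.]
 [239. 257.]
 [208. 291.]
 [236. 285.]]
```

play_rows(series=[{"fingers": 0.42, "dx": -4, "dy": 6, "dz": -20, "turn": 0.1}, {"fingers": 0.42, "dx": -4, "dy": 6, "dz": -25, "turn": 0.1}, {"fingers": 0.42, "dx": -4, "dy": 6, "dz": -20, "turn": 0.1}, {"fingers": 0.42, "dx": -4, "dy": 6, "dz": -10, "turn": 0.08}, {"fingers": 0.42, "dx": 0, "dy": 0, "dz": 0, "turn": 0}, {"fingers": 0.42, "dx": 0, "dy": 0, "dz": 0, "turn": 0}])

```text
clock: 13.0
position: [0.4885, 0.2289, 0.1828]
ee_rot: [0.017, 0.993, 0.12, 0.003]
contact_force: [-0.3, 0.4, -0.7]
width: 0.025
```

```bash
python3 w.py .4813 .2417 .101 .245
```

```text
[0.4886 0.2289 0.183 ] yaw 0.242 [0.017 0.993 0.12  0.003] F [-0.3 -0.2  0.2] w 0.025 13.05
d mm [ -7.3  12.8 -82. ] turn 0.003
```

play_rows(series=[{"fingers": 0.42, "dx": -5, "dy": 9, "dz": -15, "turn": 0}, {"fingers": 0.42, "dx": -2, "dy": 3, "dz": -15, "turn": 0}, {"fingers": 0.42, "dx": 0, "dy": 0, "dz": 0, "turn": 0}, {"fingers": 0.42, "dx": 0, "dy": 0, "dz": 0, "turn": 0}])

```text
clock: 13.38
position: [0.4868, 0.2397, 0.1575]
ee_rot: [0.016, 0.993, 0.115, 0.009]
contact_force: [1.0, 0.6, 0.3]
width: 0.0244
```

```bash
python3 w.py .4813 .2417 .101 .245
```

```text
[0.4869 0.2396 0.1576] yaw 0.232 [0.016 0.993 0.115 0.009] F [-0.7 -0.7 -0.1] w 0.0249 13.4333
d mm [ -5.6   2.1 -56.6] turn 0.013
```

play_rows(series=[{"fingers": 0.42, "dx": -5, "dy": 2, "dz": -6, "turn": 0.01}, {"fingers": 0.42, "dx": -2, "dy": 0, "dz": -8, "turn": 0}, {"fingers": 0.42, "dx": -1, "dy": 0, "dz": -8, "turn": 0}, {"fingers": 0.42, "dx": 0, "dy": 0, "dz": 0, "turn": 0}])

```text
clock: 13.77
position: [0.4807, 0.2415, 0.1373]
ee_rot: [0.015, 0.993, 0.12, 0.012]
contact_force: [0.6, 0.3, 0.2]
width: 0.0248
```

```bash
python3 w.py .4813 .2417 .101 .245
```

```text
[0.4812 0.2416 0.1378] yaw 0.24 [0.015 0.993 0.12  0.013] F [-1.   0.5  0.7] w 0.0246 13.8167
d mm [  0.1   0.1 -36.8] turn 0.005
```

play_rows(series=[{"fingers": 0.42, "dx": 0, "dy": 0, "dz": -8, "turn": 0}, {"fingers": 0.42, "dx": -1, "dy": 0, "dz": -9, "turn": 0}, {"fingers": 0.42, "dx": -1, "dy": 0, "dz": -9, "turn": 0}, {"fingers": 0.42, "dx": -1, "dy": 0, "dz": -8, "turn": 0}, {"fingers": 0.42, "dx": 0, "dy": 0, "dz": 0, "turn": 0}, {"fingers": 0.42, "dx": 0, "dy": 0, "dz": 0, "turn": 0}])

```text
clock: 14.32
position: [0.4777, 0.2414, 0.0997]
ee_rot: [0.016, 0.993, 0.12, 0.012]
contact_force: [-0.7, 0.2, 0.2]
width: 0.0248
```

```bash
python3 w.py .4813 .2417 .101 .245
```

```text
[0.4775 0.2414 0.0997] yaw 0.24 [0.016 0.993 0.12  0.012] F [-1.3  0.3 -0.1] w 0.0248 14.3667
d mm [3.8 0.3 1.3] turn 0.005
```

play_rows(series=[{"fingers": 0.42, "dx": -7, "dy": -2, "dz": -3, "turn": 0}, {"fingers": 0.42, "dx": -7, "dy": -2, "dz": -4, "turn": 0}, {"fingers": 0.42, "dx": -7, "dy": -2, "dz": -5, "turn": 0}, {"fingers": 0.42, "dx": -6, "dy": -1, "dz": -6, "turn": 0}, {"fingers": 0.42, "dx": 0, "dy": 0, "dz": 0, "turn": 0}])

```text
clock: 14.78
position: [0.4578, 0.2368, 0.0847]
ee_rot: [0.013, 0.992, 0.12, 0.023]
contact_force: [1.0, -0.0, -0.4]
width: 0.0251
```

```bash
cat >> w.py <<'E'
d=s["position"][:2]-np.array([.5541,.2599]); c,sn=np.cos(.245),np.sin(.245); print("rack X,Y",np.round([1000*(c*d[0]+sn*d[1]),1000*(c*d[1]-sn*d[0])],1))
E
python3 w.py
```

```text
[0.4577 0.2368 0.0849] yaw 0.241 [0.013 0.992 0.12  0.023] F [ 2.2  0.9 -2.1] w 0.0249 14.8333
rack X,Y [-99.1   0.9]
```

play_rows(series=[{"fingers": 0.42, "dx": -7, "dy": -2, "dz": -4, "turn": 0}, {"fingers": 0.42, "dx": -7, "dy": -2, "dz": -5, "turn": 0}, {"fingers": 0.42, "dx": -6, "dy": -1, "dz": -5, "turn": 0}, {"fingers": 0.42, "dx": -5, "dy": -1, "dz": -4, "turn": 0}, {"fingers": 0.42, "dx": 0, "dy": 0, "dz": 0, "turn": 0}])

```text
clock: 15.25
position: [0.4429, 0.233, 0.0687]
ee_rot: [0.012, 0.992, 0.12, 0.036]
contact_force: [1.5, 1.1, -0.5]
width: 0.0247
```

```bash
python3 w.py; python3 - <<'E'
from h import *
st,im,o=wrist("w9",[],.1)
E
```

```text
[0.4429 0.233  0.0688] yaw 0.243 [0.012 0.992 0.12  0.035] F [ 4.5  0.7 -2.8] w 0.0247 15.3
rack X,Y [-114.4    0.9]
[0.4429 0.233  0.0688] yaw 0.243 q [ 0.37  0.31  1.96 -0.06  0.81  0.17] w 0.024725595395826895 F [ 4.5  0.7 -2.8] t 15.3
```

View pics/w9.png

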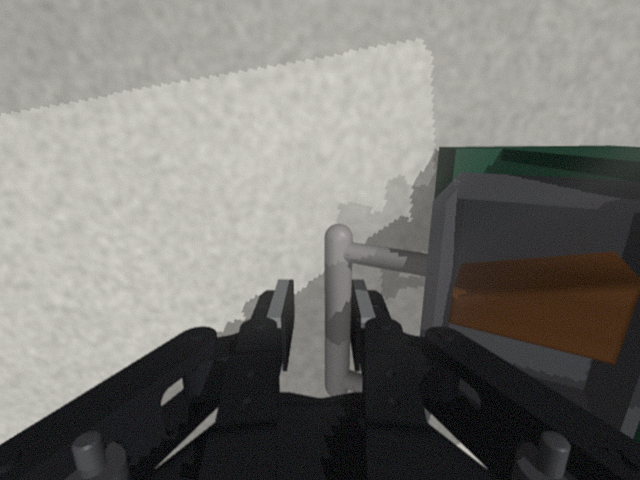

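play_rows(series=[{"fingers": 0.42, "dx": -5, "dy": -1, "dz": -5, "turn": 0}, {"fingers": 0.42, "dx": -5, "dy": -1, "dz": -5, "turn": 0}, {"fingers": 0.42, "dx": -4, "dy": -1, "dz": -6, "turn": 0}, {"fingers": 0.42, "dx": 0, "dy": 0, "dz": 0, "turn": 0}])

```text
clock: 15.68
position: [0.4382, 0.2319, 0.0604]
ee_rot: [0.011, 0.991, 0.121, 0.048]
contact_force: [4.4, 0.2, -0.9]
width: 0.0251
```

```bash
python3 w.py
```

```text
[0.4383 0.232  0.0604] yaw 0.245 [0.011 0.991 0.121 0.048] F [ 1.7 -1.1 10.5] w 0.0248 15.7333
rack X,Y [-119.1    1. ]
```

play_rows(series=[{"fingers": 0.42, "dx": 0, "dy": 0, "dz": 15, "turn": 0}, {"fingers": 0.42, "dx": 0, "dy": 0, "dz": 20, "turn": 0}, {"fingers": 0.42, "dx": 0, "dy": 0, "dz": 15, "turn": 0}, {"fingers": 1, "dx": 2, "dy": 0, "dz": 0, "turn": 0}, {"fingers": 1, "dx": 0, "dy": 0, "dz": 0, "turn": 0}, {"fingers": 1, "dx": 0, "dy": 0, "dz": 0, "turn": 0}])

```text
clock: 16.23
position: [0.4306, 0.229, 0.1089]
ee_rot: [0.012, 0.992, 0.121, 0.038]
contact_force: [0.0, 0.1, -0.7]
width: 0.0001
```

```bash
python3 w.py; python3 - <<'E'
from h import *
st,im,o=wrist("w10",["bin_handle"],.07)
im=get_image("side"); pickle.dump(im,open("side.pkl","wb"))
# handle in top view
t=get_image("top")
def pts(th):
    X=np.array([-35*np.cos(th)-72*np.sin(th)]*2)-40; Z=30-35*np.sin(th)+72*np.cos(th); Y=np.array([35,-35])
    c,s=np.cos(.245),np.sin(.245); return np.c_[.5541+(c*X-s*Y)/1e3,.2599+(s*X+c*Y)/1e3,[Z/1e3]*2]
q=get_state()
for th in (.45,.55,.65,.75): print(th,np.round(proj(pickle.load(open("w10.pkl","rb"))[1],pts(th),q)),np.round(proj(t,pts(th))),np.round(proj(im,pts(th))))
w=pickle.load(open("w10.pkl","rb"))[1]["pixels"]
big=cv2.resize(im["pixels"][165:240,200:300],(400,300)); h=np.hstack([big,cv2.resize(w,(400,300))]); cv2.imwrite("pics/m1.png",h[...,::-1])
E
```

```text
[0.4302 0.2288 0.1084] yaw 0.244 [0.013 0.992 0.121 0.038] F [-0.3  0.   0.9] w 0.0003 16.2833
rack X,Y [-1.277e+02 -1.000e-01]
[0.4302 0.2288 0.1084] yaw 0.244 q [ 0.38  0.24  1.94 -0.06  0.9   0.17] w 0.0003297028127743742 F [-0.3  0.   0.9] t 16.2833
bin_handle 0.57 [491. 233.] 32461 w [0.5183 0.2714 0.07  ] box [460. 252.] [268. 232.] 15
0.45 [[364. 213.]
 [359. 336.]] [[212. 302.]
 [240. 295.]] [[207. 205.]
 [226. 219.]]
0.55 [[352. 210.]
 [349. 330.]] [[213. 304.]
 [241. 297.]] [[206. 208.]
 [225. 222.]]
0.65 [[342. 207.]
 [340. 323.]] [[214. 305.]
 [242. 299.]] [[206. 211.]
 [224. 224.]]
0.75 [[335. 204.]
 [333. 317.]] [[215. 306.]
 [242. 300.]] [[205. 214.]
 [223. 227.]]
```

View pics/m1.png

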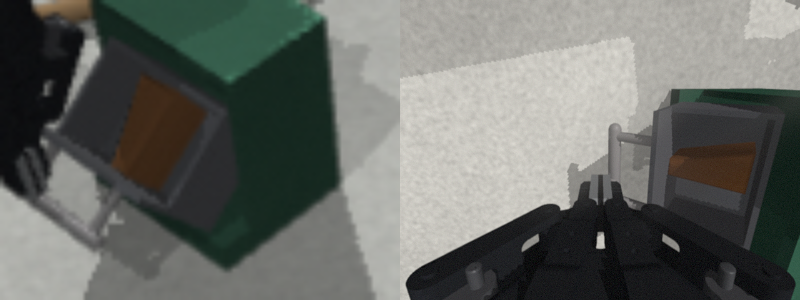

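play_rows(series=[{"fingers": 1, "dx": 8, "dy": 2, "dz": -3, "turn": 0}, {"fingers": 1, "dx": 3, "dy": 1, "dz": -8, "turn": 0}, {"fingers": 1, "dx": 0, "dy": 0, "dz": -6, "turn": 0}, {"fingers": 1, "dx": 0, "dy": 0, "dz": 0, "turn": 0}])

```text
clock: 16.82
position: [0.4436, 0.2325, 0.0891]
ee_rot: [0.013, 0.992, 0.121, 0.038]
contact_force: [-0.1, -0.7, 0.5]
width: 0.0001
```

```bash
python3 w.py
```

```text
[0.4436 0.2325 0.0894] yaw 0.244 [0.012 0.992 0.121 0.038] F [ 0.3 -0.6  0.5] w -0.0003 16.8667
rack X,Y [-113.8    0.2]
```

play_rows(series=[{"fingers": 1, "dx": 0, "dy": 0, "dz": -5, "turn": 0}, {"fingers": 1, "dx": -1, "dy": 0, "dz": -5, "turn": 0}, {"fingers": 1, "dx": -1, "dy": 0, "dz": -5, "turn": 0}, {"fingers": 1, "dx": -1, "dy": 0, "dz": -5, "turn": 0}, {"fingers": 1, "dx": 0, "dy": 0, "dz": -3, "turn": 0}])

```text
clock: 17.28
position: [0.4409, 0.232, 0.0748]
ee_rot: [0.013, 0.992, 0.121, 0.04]
contact_force: [-7.8, -2.3, 21.5]
width: 0.0002
```

```bash
python3 w.py
```

```text
[0.4409 0.232  0.0747] yaw 0.245 [0.013 0.992 0.121 0.04 ] F [-9.6 -4.  32.2] w -0.0003 17.3333
rack X,Y [-116.6    0.4]
```

play_rows(series=[{"fingers": 0.2, "dx": -3, "dy": -1, "dz": 20, "turn": 0}, {"fingers": 0.2, "dx": -5, "dy": -1, "dz": 35, "turn": 0}, {"fingers": 0.2, "dx": 0, "dy": 0, "dz": 40, "turn": 0}, {"fingers": 0.2, "dx": 0, "dy": 0, "dz": 40, "turn": 0}, {"fingers": -0.2, "dx": 0, "dy": 0, "dz": 0, "turn": 0.12}, {"fingers": -0.2, "dx": 0, "dy": 0, "dz": 0, "turn": 0.12}, {"fingers": -0.2, "dx": 0, "dy": 0, "dz": 0, "turn": 0.12}, {"fingers": -0.2, "dx": 0, "dy": 0, "dz": 0, "turn": 0.12}, {"fingers": -0.2, "dx": 0, "dy": 0, "dz": 0, "turn": 0.12}, {"fingers": -0.2, "dx": 0, "dy": 0, "dz": 0, "turn": 0.12}, {"fingers": -0.2, "dx": 0, "dy": 0, "dz": 0, "turn": 0.12}, {"fingers": -0.2, "dx": 0, "dy": 0, "dz": 0, "turn": 0.12}, {"fingers": -0.2, "dx": 0, "dy": 0, "dz": 0, "turn": 0.12}, {"fingers": -0.2, "dx": 0, "dy": 0, "dz": 0, "turn": 0.12}, {"fingers": -0.2, "dx": 0, "dy": 0, "dz": 0, "turn": 0.12}, {"fingers": -0.2, "dx": 0, "dy": 0, "dz": 0, "turn": 0.12}, {"fingers": -0.2, "dx": 0, "dy": 0, "dz": 0, "turn": 0.1}, {"fingers": -0.2, "dx": 0, "dy": 0, "dz": 0, "turn": 0}])

```text
clock: 18.83
position: [0.4262, 0.2287, 0.2152]
ee_rot: [-0.021, 0.601, 0.798, 0.041]
contact_force: [0.6, -1.0, -0.6]
width: 0.051
```

```bash
cat >> w.py <<'E'
q=s["ee_rot"]; M=R.from_quat([q[1],q[2],q[3],q[0]]).as_matrix(); print("tool z",np.round(M[:,2],3))
E
python3 w.py; python3 - <<'E'
from h import *
st,im,o=wrist("w11",["bin_chock_mid","bin_handle"],.07)
def binpts(P,th,rack=(.5541,.2599,.245)):
    P=np.array(P,float); X=-40+P[:,0]*np.cos(th)-P[:,2]*np.sin(th); Z=30+P[:,0]*np.sin(th)+P[:,2]*np.cos(th)
    c,s=np.cos(rack[2]),np.sin(rack[2]); return np.c_[rack[0]+(c*X-s*P[:,1])/1e3,rack[1]+(s*X+c*P[:,1])/1e3,Z/1e3]
# overlay handle and inner rims at .75
img=im["pixels"].copy()
for th,col in ((.75,(255,0,0)),(.65,(0,0,255))):
    for poly in ([[-35,35,72],[-35,-35,72]],[[0,54,80],[0,-54,80]],[[74,54,50],[74,-54,50]]):
        uv=np.round(proj(im,binpts(poly,th),st)).astype(int); print(th,uv.tolist()); cv2.polylines(img,[uv],False,col,1)
cv2.imwrite("pics/w11.png",img[...,::-1])
E
```

```text
[0.426  0.2287 0.2152] yaw 1.848 [-0.021  0.603  0.797  0.04 ] F [-0.3 -0.   0.4] w 0.0511 18.8833
rack X,Y [-131.8    0.8]
tool z [ 0.015  0.09  -0.996]
[0.426  0.2287 0.2152] yaw 1.848 q [ 0.29  0.13  1.77  0.09  1.2  -1.59] w 0.05114011030298834 F [-0.3 -0.   0.4] t 18.8833
bin_chock_mid 0.36 [315. 308.] 10420 w [0.5047 0.2582 0.07  ] box [304. 301.] [144. 130.] 89
bin_handle 0.79 [320. 306.] 10489 w [0.5023 0.2619 0.07  ] box [304. 301.] [144. 131.] 90
0.75 [[344, 235], [265, 235]]
0.75 [[370, 269], [239, 270]]
0.75 [[371, 366], [237, 370]]
0.65 [[345, 241], [264, 241]]
0.65 [[371, 278], [238, 279]]
0.65 [[369, 373], [238, 377]]
```

View pics/w11.png

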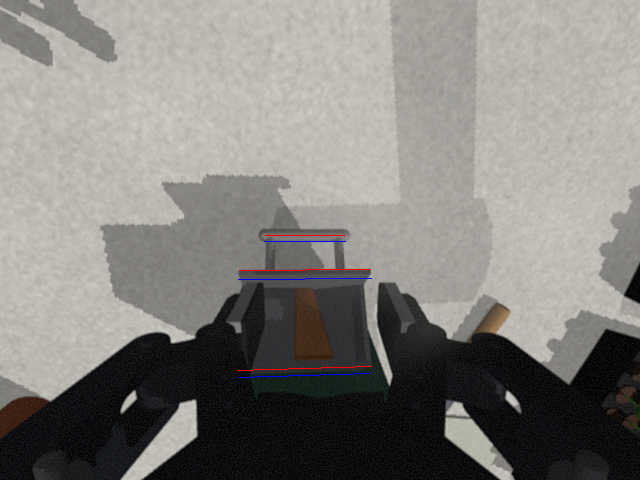

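```bash
cat >> h.py <<'E'
def binpts(P,th=.75,rack=(.5541,.2599,.245)):
    P=np.array(P,float); X=-40+P[:,0]*np.cos(th)-P[:,2]*np.sin(th); Z=30+P[:,0]*np.sin(th)+P[:,2]*np.cos(th)
    c,s=np.cos(rack[2]),np.sin(rack[2]); return np.c_[rack[0]+(c*X-s*P[:,1])/1e3,rack[1]+(s*X+c*P[:,1])/1e3,Z/1e3]
E
python3 - <<'E'
from h import *
st,im=pickle.load(open("w11.pkl","rb"))
m=blob(im,[310,330]); print(m.sum(),cv2.boundingRect(m.astype(np.uint8)))
def cost(p):
    P=chock(p[0]/1e3,p[1]/1e3,p[2],.004)*1e3
    h=cv2.convexHull(np.round(proj(im,binpts(P),st)*16).astype(np.int32)); k=np.zeros((480,640),np.uint8); cv2.fillConvexPoly(k,h,1,cv2.LINE_8,4); k=k>0
    k[368:]=0
    return 1-(k&m).sum()/(k|m).sum()
r=minimize(cost,[37,-8,0],method="Nelder-Mead",options=dict(initial_simplex=[[37,-8,0],[43,-8,0],[37,0,0],[37,-8,.2]])); print(r.x,1-r.fun)
# grasp: rack X=-38,Z=96 -> bin coords of overlap point (X=-38,Z=86)
X,Z=-38+40,86-30; x=X*np.cos(.75)+Z*np.sin(.75); z=-X*np.sin(.75)+Z*np.cos(.75); print("bin x,z",x,z)
mid=r.x[1]+(-12.5+ (3.5+18*(x-r.x[0]+30)/60))/2; print("flank mid y",mid,"thick",16+18*(x-r.x[0]+30)/60)
print(loc((.5541,.2599,.245),(-.038,mid/1e3)))
E
```

```text
2202 (293, 288, 41, 73)
[ 3.50573923e+01  3.73435724e+00 -2.32936897e-02] 0.96875
bin x,z 39.63514829905435 39.611299136887304
flank mid y 4.421020646576599 thick 26.373326808761586
[0.51616244 0.25497186]
```

play_rows(series=[{"fingers": -0.08, "dx": 0, "dy": 0, "dz": 0, "turn": -0.12}, {"fingers": -0.08, "dx": 0, "dy": 0, "dz": 0, "turn": -0.12}, {"fingers": -0.08, "dx": 0, "dy": 0, "dz": 0, "turn": -0.12}, {"fingers": -0.08, "dx": 0, "dy": 0, "dz": 0, "turn": -0.12}, {"fingers": -0.08, "dx": 0, "dy": 0, "dz": 0, "turn": -0.12}, {"fingers": -0.08, "dx": 0, "dy": 0, "dz": 0, "turn": -0.12}, {"fingers": -0.08, "dx": 0, "dy": 0, "dz": 0, "turn": -0.12}, {"fingers": -0.08, "dx": 0, "dy": 0, "dz": 0, "turn": -0.12}, {"fingers": -0.08, "dx": 0, "dy": 0, "dz": 0, "turn": -0.12}, {"fingers": -0.08, "dx": 0, "dy": 0, "dz": 0, "turn": -0.12}, {"fingers": -0.08, "dx": 0, "dy": 0, "dz": 0, "turn": -0.12}, {"fingers": -0.08, "dx": 0, "dy": 0, "dz": 0, "turn": -0.12}, {"fingers": -0.08, "dx": 5, "dy": 1, "dz": 0, "turn": -0.12}, {"fingers": -0.08, "dx": 5, "dy": 1, "dz": 0, "turn": -0.12}, {"fingers": -0.08, "dx": 5, "dy": 1, "dz": 0, "turn": -0.12}, {"fingers": -0.08, "dx": 5, "dy": 1, "dz": 0, "turn": -0.12}, {"fingers": -0.08, "dx": 5, "dy": 1, "dz": 0, "turn": -0.12}, {"fingers": -0.08, "dx": 5, "dy": 1, "dz": 0, "turn": -0.12}, {"fingers": -0.08, "dx": 5, "dy": 1, "dz": 0, "turn": -0.12}, {"fingers": -0.08, "dx": 5, "dy": 1, "dz": 0, "turn": -0.12}])

```text
clock: 20.7
position: [0.4619, 0.2385, 0.216]
ee_rot: [0.032, 0.946, -0.321, 0.036]
contact_force: [-0.0, -1.4, 0.3]
width: 0.0463
```

play_rows(series=[{"fingers": -0.08, "dx": 5, "dy": 1, "dz": 0, "turn": -0.12}, {"fingers": -0.08, "dx": 5, "dy": 1, "dz": 0, "turn": -0.12}, {"fingers": -0.08, "dx": 5, "dy": 1, "dz": 0, "turn": -0.12}, {"fingers": -0.08, "dx": 5, "dy": 1, "dz": 0, "turn": -0.1}, {"fingers": -0.08, "dx": 5, "dy": 1, "dz": 0, "turn": -0.05}, {"fingers": -0.08, "dx": 0, "dy": 0, "dz": 0, "turn": 0}, {"fingers": -0.08, "dx": 0, "dy": 0, "dz": 0, "turn": 0}])

```text
clock: 21.28
position: [0.4884, 0.2454, 0.2153]
ee_rot: [0.039, 0.826, -0.562, 0.027]
contact_force: [-0.8, -0.7, -0.0]
width: 0.0464
```

```bash
python3 w.py .518 .2557 .092 -1.24
```

```text
[0.4884 0.2454 0.2153] yaw -1.194 [ 0.039  0.826 -0.562  0.027] F [ 0.4 -0.4 -0.3] w 0.0464 21.3333
d mm [  29.6   10.3 -123.3] turn -0.046
rack X,Y [-67.3   1.9]
tool z [ 0.    -0.095 -0.996]
```

play_rows(series=[{"fingers": -0.08, "dx": 10, "dy": 3, "dz": -10, "turn": -0.04}, {"fingers": -0.08, "dx": 10, "dy": 3, "dz": -15, "turn": 0}, {"fingers": -0.08, "dx": 6, "dy": 2, "dz": -15, "turn": 0}, {"fingers": -0.08, "dx": 0, "dy": 0, "dz": -10, "turn": 0}, {"fingers": -0.08, "dx": 0, "dy": 0, "dz": 0, "turn": 0}, {"fingers": -0.08, "dx": 0, "dy": 0, "dz": 0, "turn": 0}])

```text
clock: 21.83
position: [0.5123, 0.2536, 0.1652]
ee_rot: [0.039, 0.815, -0.577, 0.026]
contact_force: [0.3, 0.1, 0.6]
width: 0.0462
```

```bash
python3 w.py .518 .2557 .092 -1.24
```

```text
[0.5121 0.2535 0.1652] yaw -1.231 [ 0.039  0.815 -0.577  0.026] F [-0.5  1.  -0.2] w 0.0459 21.8833
d mm [  5.9   2.2 -73.2] turn -0.009
rack X,Y [-42.3   4. ]
tool z [-0.002 -0.094 -0.996]
```

play_rows(series=[{"fingers": -0.08, "dx": 4, "dy": 1, "dz": -10, "turn": 0}, {"fingers": -0.08, "dx": 1, "dy": 1, "dz": -10, "turn": 0}, {"fingers": -0.08, "dx": 0, "dy": 0, "dz": -10, "turn": 0}, {"fingers": -0.08, "dx": 0, "dy": 0, "dz": -10, "turn": 0}, {"fingers": -0.08, "dx": 0, "dy": 0, "dz": 0, "turn": 0}, {"fingers": -0.08, "dx": 0, "dy": 0, "dz": 0, "turn": 0}])

```text
clock: 22.38
position: [0.5171, 0.2558, 0.1233]
ee_rot: [0.038, 0.815, -0.577, 0.027]
contact_force: [0.1, -0.3, 0.1]
width: 0.0461
```

```bash
python3 w.py .518 .2557 .092 -1.24
```

```text
[0.5168 0.2557 0.1232] yaw -1.231 [ 0.038  0.815 -0.577  0.027] F [-0.2  0.5 -0.7] w 0.0461 22.4333
d mm [  1.2  -0.  -31.2] turn -0.009
rack X,Y [-37.2   5. ]
tool z [ 0.    -0.093 -0.996]
```

play_rows(series=[{"fingers": -0.08, "dx": 1, "dy": 0, "dz": -8, "turn": 0}, {"fingers": -0.08, "dx": 0, "dy": 0, "dz": -7, "turn": 0}, {"fingers": -0.08, "dx": 0, "dy": 0, "dz": -6, "turn": 0}, {"fingers": -0.08, "dx": 0, "dy": 0, "dz": -3, "turn": 0}, {"fingers": -0.08, "dx": 0, "dy": 0, "dz": 0, "turn": 0}])

```text
clock: 22.85
position: [0.5179, 0.2556, 0.0982]
ee_rot: [0.038, 0.815, -0.577, 0.027]
contact_force: [-0.2, -0.0, -0.4]
width: 0.0464
```

```bash
python3 w.py .518 .2557 .092 -1.24
```

```text
[0.518  0.2557 0.0984] yaw -1.231 [ 0.038  0.815 -0.577  0.027] F [ 0.9 -0.   0.2] w 0.0462 22.9
d mm [ 0.   0.  -6.4] turn -0.009
rack X,Y [-36.1   4.6]
tool z [ 0.001 -0.093 -0.996]
```

Down in small steps, then close.

play_rows(series=[{"fingers": -0.08, "dx": 0, "dy": 0, "dz": -3, "turn": 0}, {"fingers": -0.08, "dx": 0, "dy": 0, "dz": -3, "turn": 0}, {"fingers": -0.08, "dx": 0, "dy": 0, "dz": -2, "turn": 0}, {"fingers": 1, "dx": 0, "dy": 0, "dz": 0, "turn": 0}, {"fingers": 1, "dx": 0, "dy": 0, "dz": 0, "turn": 0}, {"fingers": 1, "dx": 0, "dy": 0, "dz": 0, "turn": 0}, {"fingers": 1, "dx": 0, "dy": 0, "dz": 0, "turn": 0}, {"fingers": 1, "dx": 0, "dy": 0, "dz": 0, "turn": 0}], squeeze=40)

```text
clock: 23.57
position: [0.5186, 0.256, 0.0907]
ee_rot: [0.037, 0.815, -0.577, 0.028]
contact_force: [-1.8, 0.5, -0.0]
width: 0.0283
```

```bash
python3 w.py .518 .2557 .092 -1.24
```

```text
[0.5186 0.256  0.0907] yaw -1.231 [ 0.037  0.815 -0.577  0.028] F [-0.4  0.  -0.7] w 0.0285 23.6167
d mm [-0.6 -0.3  1.3] turn -0.009
rack X,Y [-35.4   4.8]
tool z [ 0.003 -0.092 -0.996]
```

play_rows(series=[{"fingers": 1, "dx": -4, "dy": -1, "dz": 5, "turn": 0}, {"fingers": 1, "dx": -6, "dy": -1.5, "dz": 7, "turn": 0}, {"fingers": 1, "dx": -6, "dy": -1.5, "dz": 7, "turn": 0}, {"fingers": 1, "dx": 0, "dy": 0, "dz": 0, "turn": 0}])

```text
clock: 23.95
position: [0.5014, 0.2517, 0.111]
ee_rot: [0.037, 0.815, -0.577, 0.028]
contact_force: [0.4, -0.4, 0.1]
width: 0.0287
```

```bash
python3 w.py
```

```text
[0.5019 0.2518 0.1107] yaw -1.231 [ 0.037  0.815 -0.577  0.028] F [ 0.8 -0.5 -0.1] w 0.029 24.0
rack X,Y [-52.6   4.8]
tool z [ 0.003 -0.092 -0.996]
```

play_rows(series=[{"fingers": 1, "dx": -6, "dy": -1.5, "dz": 7, "turn": 0}, {"fingers": 1, "dx": -6, "dy": -1.5, "dz": 7, "turn": 0}, {"fingers": 1, "dx": -6, "dy": -1.5, "dz": 7, "turn": 0}, {"fingers": 1, "dx": -6, "dy": -1.5, "dz": 8, "turn": 0}, {"fingers": 1, "dx": -6, "dy": -1.5, "dz": 8, "turn": 0}, {"fingers": 1, "dx": -6, "dy": -1.5, "dz": 10, "turn": 0}, {"fingers": 1, "dx": -6, "dy": -1.5, "dz": 12, "turn": 0}, {"fingers": 1, "dx": -4, "dy": -1, "dz": 15, "turn": 0}, {"fingers": 1, "dx": 0, "dy": 0, "dz": 15, "turn": 0}, {"fingers": 1, "dx": 0, "dy": 0, "dz": 0, "turn": 0}])

```text
clock: 24.83
position: [0.4487, 0.2385, 0.2095]
ee_rot: [0.036, 0.815, -0.577, 0.028]
contact_force: [0.8, 1.5, 0.7]
width: 0.0285
```

```bash
python3 w.py; python3 - <<'E'
from h import *
st,im,o=wrist("w12",["bin_chock_mid"],.15)
n,lab,s,c=cv2.connectedComponentsWithStats(brown(im).astype(np.uint8)); print([(s[i].tolist(),np.round(c[i])) for i in range(1,n) if s[i,4]>500])
im=get_image("side"); save(im,"s12"); m=masks_of(im,"bin_chock_mid"); print([(k["p"],k["xy"],k["region"].sum()) for k in m], proj(im,st["position"]))
E
```

```text
[0.448  0.2383 0.2083] yaw -1.231 [ 0.037  0.815 -0.577  0.028] F [ 0.5  0.  -0.3] w 0.0291 24.8833
rack X,Y [-108.2    4.8]
tool z [ 0.003 -0.092 -0.996]
[0.448  0.2383 0.2083] yaw -1.231 q [ 0.41  0.22  1.67 -0.09  1.28  1.67] w 0.029063640271759644 F [ 0.5  0.  -0.3] t 24.8833
bin_chock_mid 0.92 [321. 270.] 8807 w [0.4435 0.2312 0.15  ] box [319. 276.] [ 87. 124.] 4
[([19, 0, 57, 80, 2697], array([45., 37.])), ([275, 212, 89, 126, 8892], array([319., 270.]))]
[(0.81, [206.7, 183.3], np.int64(300))] [[203.23436721 171.89253243]]
```

play_rows(series=[{"fingers": 1, "dx": -3, "dy": -12, "dz": 0, "turn": 0.118}, {"fingers": 1, "dx": -2, "dy": -12, "dz": 0, "turn": 0.118}, {"fingers": 1, "dx": -1, "dy": -12, "dz": 0, "turn": 0.118}, {"fingers": 1, "dx": 0, "dy": -12, "dz": 0, "turn": 0.118}, {"fingers": 1, "dx": 0, "dy": -12, "dz": 0, "turn": 0.118}, {"fingers": 1, "dx": 0, "dy": -12, "dz": 0, "turn": 0.118}, {"fingers": 1, "dx": 0, "dy": -12, "dz": 0, "turn": 0.118}, {"fingers": 1, "dx": 0, "dy": -12, "dz": 0, "turn": 0.118}, {"fingers": 1, "dx": 0, "dy": -12, "dz": 0, "turn": 0.118}, {"fingers": 1, "dx": 0, "dy": -12, "dz": 0, "turn": 0.118}, {"fingers": 1, "dx": 0, "dy": -12, "dz": 0, "turn": 0.118}, {"fingers": 1, "dx": 0, "dy": -12, "dz": 0, "turn": 0.118}, {"fingers": 1, "dx": 0, "dy": -12, "dz": 0, "turn": 0.118}, {"fingers": 1, "dx": 0, "dy": -12, "dz": 0, "turn": 0.118}, {"fingers": 1, "dx": 0, "dy": -12, "dz": -5, "turn": 0.118}, {"fingers": 1, "dx": 0, "dy": -8, "dz": -10, "turn": 0.118}, {"fingers": 1, "dx": 0, "dy": -5, "dz": -10, "turn": 0.118}, {"fingers": 1, "dx": 0, "dy": 0, "dz": -10, "turn": 0.118}, {"fingers": 1, "dx": 0, "dy": 0, "dz": -10, "turn": 0.118}, {"fingers": 1, "dx": 0, "dy": 0, "dz": -10, "turn": 0.118}])

```text
clock: 26.75
position: [0.4318, 0.0338, 0.1284]
ee_rot: [-0.0, 0.811, 0.583, 0.037]
contact_force: [0.6, -0.7, 0.0]
width: 0.0287
```

play_rows(series=[{"fingers": 1, "dx": 0, "dy": 0, "dz": -10, "turn": 0.118}, {"fingers": 1, "dx": 0, "dy": 0, "dz": -8, "turn": 0.1}, {"fingers": 1, "dx": 0, "dy": 0, "dz": 0, "turn": 0}, {"fingers": 1, "dx": 0, "dy": 0, "dz": 0, "turn": 0}])

```text
clock: 27.08
position: [0.428, 0.0333, 0.1043]
ee_rot: [-0.009, 0.74, 0.672, 0.033]
contact_force: [-1.2, -0.6, 0.0]
width: 0.0285
```

```bash
python3 w.py
```

```text
[0.4279 0.0333 0.1043] yaw 1.475 [-0.009  0.74   0.672  0.033] F [ 0.1 -0.1 -0.6] w 0.0287 27.1333
rack X,Y [-177.4 -189.2]
tool z [ 0.036  0.057 -0.998]
```

play_rows(series=[{"fingers": 1, "dx": 0, "dy": 0, "dz": -10, "turn": 0}, {"fingers": 1, "dx": 0, "dy": 0, "dz": -10, "turn": 0}, {"fingers": 1, "dx": 0, "dy": 0, "dz": -10, "turn": 0}, {"fingers": 1, "dx": 0, "dy": 0, "dz": -8, "turn": 0}, {"fingers": 1, "dx": 0, "dy": 0, "dz": -5, "turn": 0}, {"fingers": 1, "dx": 0, "dy": 0, "dz": 0, "turn": 0}])

```text
clock: 27.63
position: [0.4302, 0.0335, 0.062]
ee_rot: [-0.007, 0.743, 0.668, 0.034]
contact_force: [-0.9, 0.2, -0.4]
width: 0.0288
```

```bash
python3 w.py
```

```text
[0.4305 0.0335 0.0623] yaw 1.466 [-0.006  0.743  0.668  0.035] F [ 0.6 -0.6 -0.5] w 0.0285 27.6833
rack X,Y [-174.9 -189.7]
tool z [ 0.043  0.056 -0.998]
```

Now down to contact at low squeeze, dragging toward the thick end to roll it onto its base.

play_rows(series=[{"fingers": 1, "dx": 0, "dy": 0, "dz": -4, "turn": 0}, {"fingers": 1, "dx": 0, "dy": 0, "dz": -4, "turn": 0}, {"fingers": 1, "dx": -3, "dy": 1, "dz": -3, "turn": 0}, {"fingers": 1, "dx": -4, "dy": 1, "dz": -3, "turn": 0}, {"fingers": 1, "dx": -4, "dy": 1, "dz": -3, "turn": 0}, {"fingers": 1, "dx": -4, "dy": 1, "dz": -3, "turn": 0}, {"fingers": 1, "dx": 0, "dy": 0, "dz": 0, "turn": 0}], squeeze=20)

```text
clock: 28.27
position: [0.4175, 0.0369, 0.0459]
ee_rot: [-0.003, 0.743, 0.668, 0.037]
contact_force: [0.9, -0.6, 1.3]
width: 0.0285
```

```bash
python3 w.py
```

```text
[0.4182 0.0368 0.0462] yaw 1.466 [-0.003  0.743  0.668  0.037] F [0.  0.4 3. ] w 0.0286 28.3167
rack X,Y [-185.9 -183.5]
tool z [ 0.052  0.054 -0.997]
```

play_rows(series=[{"fingers": 1, "dx": -5, "dy": 1, "dz": -1, "turn": 0}, {"fingers": 1, "dx": -5, "dy": 1, "dz": -2, "turn": 0}, {"fingers": 1, "dx": -5, "dy": 1, "dz": -2, "turn": 0}, {"fingers": 1, "dx": -4, "dy": 1, "dz": -2, "turn": 0}, {"fingers": 1, "dx": 0, "dy": 0, "dz": 0, "turn": 0}, {"fingers": 0, "dx": 0, "dy": 0, "dz": 0, "turn": 0}, {"fingers": 0, "dx": 0, "dy": 0, "dz": 0, "turn": 0}, {"fingers": 0, "dx": 0, "dy": 0, "dz": 0, "turn": 0}])

```text
clock: 28.98
position: [0.3982, 0.0411, 0.0386]
ee_rot: [-0.002, 0.743, 0.668, 0.038]
contact_force: [0.5, -0.0, -0.2]
width: 0.0428
```

```bash
python3 w.py;  python3 - <<'E'
from h import *
st,im,o=wrist("w13",["bin_chock_mid"],.04)
im=get_image("side"); m=masks_of(im,"bin_chock_mid")
for k in m: print(k["p"],k["xy"],k["region"].sum(),back(im,k["xy"],.02))
E
```

```text
[0.3981 0.0412 0.0386] yaw 1.466 [-0.002  0.743  0.668  0.038] F [-0.1 -0.7  0.6] w 0.0426 29.0333
rack X,Y [-204.4 -174.4]
tool z [ 0.054  0.054 -0.997]
[0.3981 0.0412 0.0386] yaw 1.466 q [-0.13  0.23  2.2   0.1   0.67 -1.66] w 0.04255742415528947 F [-0.1 -0.7  0.6] t 29.0333
bin_chock_mid 0.77 [325. 277.] 8733 w [0.383  0.0449 0.04  ] box [319. 291.] [ 81. 146.] 4
0.83 [231.5, 294.0] 232 [[0.38394723 0.03623994 0.02      ]]
0.67 [254.8, 190.1] 3519 [[0.59711081 0.311761   0.02      ]]
```

play_rows(series=[{"fingers": -0.1, "dx": 0, "dy": 0, "dz": 10, "turn": 0}, {"fingers": -0.3, "dx": 0, "dy": 0, "dz": 20, "turn": 0}, {"fingers": -1, "dx": 0, "dy": 0, "dz": 30, "turn": 0}, {"fingers": -1, "dx": 2, "dy": 0, "dz": 30, "turn": -0.12}, {"fingers": -1, "dx": 2, "dy": 0, "dz": 30, "turn": -0.12}, {"fingers": -1, "dx": 2, "dy": 0, "dz": 20, "turn": -0.12}, {"fingers": -1, "dx": 2, "dy": 0, "dz": 10, "turn": -0.12}, {"fingers": -1, "dx": 2, "dy": -1, "dz": 0, "turn": -0.12}, {"fingers": -1, "dx": 2, "dy": -1, "dz": 0, "turn": -0.12}, {"fingers": -1, "dx": 2, "dy": -1, "dz": 0, "turn": -0.12}, {"fingers": -1, "dx": 2, "dy": -1, "dz": 0, "turn": -0.12}, {"fingers": -1, "dx": 0, "dy": -1, "dz": 0, "turn": -0.12}, {"fingers": -1, "dx": 0, "dy": -1, "dz": 0, "turn": -0.12}, {"fingers": -1, "dx": 0, "dy": -1, "dz": 0, "turn": -0.12}, {"fingers": -1, "dx": 0, "dy": -1, "dz": 0, "turn": -0.12}, {"fingers": -1, "dx": 0, "dy": 0, "dz": 0, "turn": -0.12}, {"fingers": -1, "dx": 0, "dy": 0, "dz": 0, "turn": -0.1}, {"fingers": -1, "dx": 0, "dy": 0, "dz": 0, "turn": 0}, {"fingers": -1, "dx": 0, "dy": 0, "dz": 0, "turn": 0}])

```text
clock: 30.82
position: [0.4121, 0.0328, 0.1974]
ee_rot: [0.027, 0.99, -0.132, 0.031]
contact_force: [0.4, 0.2, 0.1]
width: 0.0854
```

```bash
python3 w.py;  python3 - <<'E'
from h import *
st,im,o=wrist("w14",["bin_chock_mid"],.04)
for m in o["bin_chock_mid"][:2]:
    p,q=fit(im,st,m["region"],back(im,m["xy"],.03,st)[0][:2],0.,[2.6,2.92,3.2]); print("net",p,q)
    b=blob(im,m["xy"]); print(b.sum(),fit(im,st,b,p[:2],0.,[p[2]]))
E
```

```text
[0.4121 0.0328 0.1974] yaw -0.263 [ 0.027  0.99  -0.132  0.031] F [ 0.  -0.5 -0.5] w 0.0852 30.8667
rack X,Y [-192.9 -185.9]
tool z [ 0.055 -0.061 -0.997]
[0.4121 0.0328 0.1974] yaw -0.263 q [-0.04  0.04  1.92 -0.07  1.12  0.25] w 0.08522206872615978 F [ 0.  -0.5 -0.5] t 30.8667
bin_chock_mid 0.84 [284. 206.] 2438 w [0.3942 0.0464 0.04  ] box [289. 208.] [44. 70.] 87
net [0.39796481 0.04314885 2.91261898] 0.940563489000386
2374 (array([0.39796481, 0.04314885, 2.91261898]), np.float64(0.9166023166023166))
```

play_rows(series=[{"fingers": -1, "dx": -5, "dy": 6, "dz": -15, "turn": 0.034}, {"fingers": -1, "dx": -4, "dy": 5, "dz": -20, "turn": 0}, {"fingers": -1, "dx": -3, "dy": 3, "dz": -20, "turn": 0}, {"fingers": -1, "dx": 0, "dy": 0, "dz": -20, "turn": 0}, {"fingers": -1, "dx": 0, "dy": 0, "dz": -20, "turn": 0}, {"fingers": -1, "dx": 0, "dy": 0, "dz": -10, "turn": 0}, {"fingers": -1, "dx": 0, "dy": 0, "dz": 0, "turn": 0}, {"fingers": -1, "dx": 0, "dy": 0, "dz": 0, "turn": 0}])

```text
clock: 31.63
position: [0.4008, 0.0466, 0.0906]
ee_rot: [0.026, 0.993, -0.11, 0.035]
contact_force: [0.8, 0.3, 0.6]
width: 0.0854
```

```bash
python3 w.py .399 .0475 .029 -.229; python3 - <<'E'
from h import *
st,im,o=wrist("w15",["bin_chock_mid"],.04)
m=o["bin_chock_mid"][0]; print(fit(im,st,m["region"],(.398,.0431),0.,[2.91]),fit(im,st,blob(im,m["xy"]),(.398,.0431),0.,[2.91]))
E
```

```text
[0.4009 0.0466 0.0908] yaw -0.22 [ 0.026  0.993 -0.11   0.035] F [-0.1 -0.1 -0.5] w 0.0853 31.6833
d mm [ -1.9   0.9 -61.8] turn -0.009
rack X,Y [-200.4 -169.8]
tool z [ 0.065 -0.059 -0.996]
[0.4009 0.0466 0.0908] yaw -0.22 q [-0.01  0.15  2.12 -0.08  0.81  0.27] w 0.08528535774349942 F [-0.1 -0.1 -0.5] t 31.6833
bin_chock_mid 0.57 [306. 257.] 5860 w [0.3973 0.0513 0.04  ] box [310. 264.] [ 70. 105.] 88
(array([0.39857274, 0.04382435, 2.92354795]), np.float64(0.9373000639795266)) (array([0.39857009, 0.04337124, 2.93901207]), np.float64(0.9208886047626658))
```

play_rows(series=[{"fingers": -1, "dx": -1, "dy": 1, "dz": -12, "turn": 0}, {"fingers": -1, "dx": -1, "dy": 0, "dz": -14, "turn": 0}, {"fingers": -1, "dx": -1, "dy": 0, "dz": -14, "turn": 0}, {"fingers": -1, "dx": 0, "dy": 0, "dz": -12, "turn": 0}, {"fingers": -1, "dx": 0, "dy": 0, "dz": -6, "turn": 0}, {"fingers": -1, "dx": 0, "dy": 0, "dz": 0, "turn": 0}])

```text
clock: 32.28
position: [0.4062, 0.0474, 0.0382]
ee_rot: [0.025, 0.993, -0.11, 0.046]
contact_force: [-0.7, -0.2, 0.5]
width: 0.0851
```

```bash
python3 w.py .3995 .048 .029 -.215
```

```text
[0.4066 0.0474 0.0387] yaw -0.219 [ 0.025  0.993 -0.11   0.046] F [ 0.2  0.2 -0.1] w 0.0852 32.3333
d mm [-7.1  0.6 -9.7] turn 0.004
rack X,Y [-194.6 -170.4]
tool z [ 0.087 -0.059 -0.994]
```

play_rows(series=[{"fingers": -1, "dx": -4, "dy": 1, "dz": -2, "turn": 0}, {"fingers": -1, "dx": -3, "dy": 0, "dz": -3, "turn": 0}, {"fingers": -1, "dx": -1, "dy": 0, "dz": -3, "turn": 0}, {"fingers": -1, "dx": 0, "dy": 0, "dz": 0, "turn": 0}])

```text
clock: 32.67
position: [0.4002, 0.0485, 0.0326]
ee_rot: [0.024, 0.992, -0.11, 0.049]
contact_force: [-0.3, -0.3, -0.2]
width: 0.0854
```

```bash
python3 w.py .3995 .048 .029 -.215
```

```text
[0.4004 0.0485 0.0327] yaw -0.219 [ 0.024  0.992 -0.11   0.049] F [ 0.3 -0.7 -0.5] w 0.0856 32.7167
d mm [-0.9 -0.5 -3.7] turn 0.004
rack X,Y [-200.3 -167.8]
tool z [ 0.093 -0.059 -0.994]
```

play_rows(series=[{"fingers": -1, "dx": -1, "dy": 0, "dz": -3, "turn": 0}, {"fingers": -1, "dx": 0, "dy": 0, "dz": -2, "turn": 0}, {"fingers": 1, "dx": 0, "dy": 0, "dz": 0, "turn": 0}, {"fingers": 1, "dx": 0, "dy": 0, "dz": 0, "turn": 0}, {"fingers": 1, "dx": 0, "dy": 0, "dz": 0, "turn": 0}, {"fingers": 1, "dx": 0, "dy": 0, "dz": 0, "turn": 0}, {"fingers": 1, "dx": 0, "dy": 0, "dz": 0, "turn": 0}, {"fingers": 1, "dx": 0, "dy": 0, "dz": 0, "turn": 0}], squeeze=40)

```text
clock: 33.38
position: [0.4001, 0.0486, 0.0286]
ee_rot: [0.024, 0.992, -0.11, 0.05]
contact_force: [0.0, 0.5, 0.4]
width: 0.0593
```

```bash
python3 w.py .3995 .048 .029 -.215
```

```text
[0.4001 0.0486 0.0286] yaw -0.219 [ 0.024  0.992 -0.11   0.05 ] F [0.4 0.4 0.2] w 0.0598 33.4333
d mm [-0.6 -0.6  0.4] turn 0.004
rack X,Y [-200.7 -167.6]
tool z [ 0.095 -0.059 -0.994]
```

play_rows(series=[{"fingers": 1, "dx": 0, "dy": 0, "dz": 15, "turn": 0}, {"fingers": 1, "dx": 0, "dy": 0, "dz": 25, "turn": 0}, {"fingers": 1, "dx": 3, "dy": -6, "dz": 30, "turn": 0}, {"fingers": 1, "dx": 12, "dy": -24, "dz": 25, "turn": 0.01}, {"fingers": 1, "dx": 16, "dy": -30, "dz": 15, "turn": 0.01}, {"fingers": 1, "dx": 16, "dy": -30, "dz": 10, "turn": 0.01}, {"fingers": 1, "dx": 17, "dy": -32, "dz": 10, "turn": 0.01}, {"fingers": 1, "dx": 17, "dy": -32, "dz": 10, "turn": 0.01}, {"fingers": 1, "dx": 17, "dy": -32, "dz": 10, "turn": 0.01}, {"fingers": 1, "dx": 17, "dy": -32, "dz": 10, "turn": 0.01}, {"fingers": 1, "dx": 17, "dy": -32, "dz": 5, "turn": 0.01}, {"fingers": 1, "dx": 17, "dy": -32, "dz": 0, "turn": 0}, {"fingers": 1, "dx": 15, "dy": -28, "dz": 0, "turn": 0}, {"fingers": 1, "dx": 8, "dy": -15, "dz": 0, "turn": 0}, {"fingers": 1, "dx": 0, "dy": 0, "dz": 0, "turn": 0}, {"fingers": 1, "dx": 0, "dy": 0, "dz": 0, "turn": 0}])

```text
clock: 34.77
position: [0.5712, -0.2954, 0.1978]
ee_rot: [0.024, 0.996, -0.067, 0.047]
contact_force: [-0.6, 0.3, -0.8]
width: 0.0594
```

```bash
python3 w.py; python3 - <<'E'
from h import *
st,im,o=wrist("w16",["bin_chock_mid"],.04)
T=np.array([.5874,-.2320,-.145])
p=cv2.GaussianBlur(im["pixels"],(3,3),0).astype(float); r,g,b=p[...,0],p[...,1],p[...,2]
mask=(r>1.5*b)&(r>1.25*g)&(r>60)
n,lab,s,c=cv2.connectedComponentsWithStats(mask.astype(np.uint8)); print([(i,s[i].tolist(),np.round(c[i]).tolist()) for i in range(1,n) if s[i,4]>300])
for k,y,a in (("b",39.4,np.pi),("pb",13.5,0),("a",-39.4,0)): print(k,np.round(proj(im,chock(*loc(T,(0,y/1e3)),-.145+a,.004)[4:],st)).tolist())
i=[i for i in range(1,n) if s[i,4]>6000 and s[i,0]+s[i,2]/2<400]
for j in i: print(j,fit(im,st,lab==j,st["position"][:2],st["position"][2]-.0286,[3.0]))
E
```

```text
[ 0.571  -0.2952  0.1977] yaw -0.132 [ 0.024  0.996 -0.067  0.047] F [ 0.5 -0.6  0.4] w 0.0591 34.8167
rack X,Y [-118.2 -542.6]
tool z [ 0.091 -0.055 -0.994]
[ 0.571  -0.2952  0.1977] yaw -0.132 q [-0.59  0.35  1.51  0.01  1.17 -0.46] w 0.05909193255926588 F [ 0.5 -0.6  0.4] t 34.8167
bin_chock_mid 0.89 [313. 316.] 12466 w [ 0.5658 -0.3955  0.04  ] box [320. 321.] [106. 148.] 85
[(1, [273, 69, 78, 70, 5115], [312.0, 103.0]), (2, [276, 159, 71, 44, 2290], [314.0, 184.0]), (3, [247, 269, 147, 110, 11997], [314.0, 316.0])]
b [[351.0, 69.0], [272.0, 66.0], [273.0, 115.0], [350.0, 91.0]]
pb [[274.0, 137.0], [348.0, 138.0], [350.0, 93.0], [273.0, 116.0]]
a [[276.0, 202.0], [346.0, 202.0], [347.0, 162.0], [275.0, 184.0]]
3 (array([ 0.56984012, -0.30051655,  2.96652703]), np.float64(0.8950824565330946))
```

View pics/w16.png

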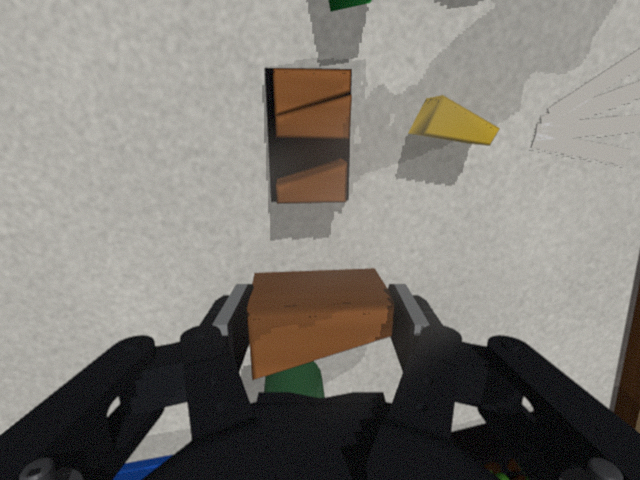

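```bash
python3 - <<'E'
from h import *
st,im=pickle.load(open("w16.pkl","rb"))
p=cv2.GaussianBlur(im["pixels"],(3,3),0).astype(float); r,g,b=p[...,0],p[...,1],p[...,2]
mask=(r>1.5*b)&(r>1.25*g)&(r>60); n,lab,_,_=cv2.connectedComponentsWithStats(mask.astype(np.uint8))
def iou(Ps,m):
    k=np.zeros((480,640),np.uint8)
    for P in Ps: cv2.fillConvexPoly(k,cv2.convexHull(np.round(proj(im,P,st)*16).astype(np.int32)),1,cv2.LINE_8,4)
    k=k>0; return 1-(k&m).sum()/(k|m).sum()
def held(q):
    P=chock(0,0,0,-.02); P=R.from_euler("ZYX",q[3:]).apply(P)+q[:3]; return [P]
hm=cv2.morphologyEx((lab==3).astype(np.uint8),cv2.MORPH_CLOSE,np.ones((9,9)))>0
x0=np.array([.5698,-.3005,st["position"][2]-.0086,3.0,0,0]); S=np.vstack([x0]+[x0+np.eye(6)[i]*d for i,d in enumerate([.004,.004,.004,.05,.06,.06])])
h=minimize(lambda q:iou(held(q),hm),x0,method="Nelder-Mead",options=dict(initial_simplex=S,maxiter=1500,xatol=1e-5,fatol=1e-5)); print("held",np.round(h.x,4),1-h.fun)
# b + placed: 2 chocks, and a
f=lambda q:iou([chock(*q[:3],.004),chock(*loc(q[:3],(0,.025+q[3])),q[2]+np.pi,.004)],lab==1)
x0=np.array([.589,-.2186,-.145,.0005]);S=np.vstack([x0]+[x0+np.eye(4)[i]*d for i,d in enumerate([.004,.004,.05,.002])])
h=minimize(f,x0,method="Nelder-Mead",options=dict(initial_simplex=S,xatol=1e-5,fatol=1e-5)); print("pb",h.x,1-h.fun)
fa=fit(im,st,lab==2,[.5817,-.271],.004,[-.14]); print("a",fa)
pb=h.x; a=fa[0]; ang=-.145; u=np.array([-np.sin(ang),np.cos(ang)]); gap=(pb[:2]-a[:2])@u-.025-.025; print("slack mm",gap*1e3,"mid target",(pb[:2]+a[:2])/2)
E
```

```text
held [ 0.5705 -0.3029  0.1853  3.0155  0.0276  0.111 ] 0.9881847475832438
pb [ 0.59061044 -0.21819092 -0.13184025 -0.00073419] 0.9466245118095592
a (array([ 0.581924  , -0.27150199, -0.13754626]), np.float64(0.867752936718454))
slack mm 4.006749317994808 mid target [ 0.58626722 -0.24484646]
```

```bash
python3 - <<'E'
from h import *
def run(name,uv,x0,free):
    st,im=pickle.load(open(name+".pkl","rb"))
    p=cv2.GaussianBlur(im["pixels"],(3,3),0).astype(float); r,g,b=p[...,0],p[...,1],p[...,2]
    mask=(r>1.5*b)&(r>1.25*g)&(r>60); n,lab,_,_=cv2.connectedComponentsWithStats(mask.astype(np.uint8))
    m=cv2.morphologyEx((lab==lab[uv[1],uv[0]]).astype(np.uint8),cv2.MORPH_CLOSE,np.ones((9,9)))>0
    x0=np.array([x0[0],x0[1],st["position"][2]-.0095,x0[2],0,0]); D=[.004,.004,.004,.05,.06,.06]
    def full(v): q=x0.copy(); q[free]=v; return q
    def c(v):
        q=full(v); P=R.from_euler("ZYX",q[3:]).apply(chock(0,0,0,-.02))+q[:3]
        k=np.zeros((480,640),np.uint8); cv2.fillConvexPoly(k,cv2.convexHull(np.round(proj(im,P,st)*16).astype(np.int32)),1,cv2.LINE_8,4); k=k>0
        return 1-(k&m).sum()/(k|m).sum()
    v0=x0[free]; S=np.vstack([v0]+[v0+np.eye(len(free))[i]*D[j] for i,j in enumerate(free)])
    h=minimize(c,v0,method="Nelder-Mead",options=dict(initial_simplex=S,maxiter=1500,xatol=1e-5,fatol=1e-5)); print(name,np.round(full(h.x)-[*st["position"],yaw(st),0,0],4),round(1-h.fun,3))
for fr in ([0,1,2,3,4,5],[0,1,2,3,4],[0,1,3]):
    run("w4",(325,290),(.575,-.2655,-.174),fr); run("w16",(313,330),(.570,-.3005,3.0),fr)
E
python3 w.py .5871 -.2397 .0326 -.145
```

```text
w4 [ 0.0007  0.0045 -0.0141 -0.0507  0.0356 -0.0923] 0.986
w16 [-9.0000e-04 -8.4000e-03 -1.3500e-02  3.1344e+00  6.9000e-03  9.7000e-02] 0.986
w4 [ 0.0015  0.0041 -0.0158 -0.0407 -0.0214  0.    ] 0.959
w16 [-7.0000e-04 -7.9000e-03 -1.4200e-02  3.1776e+00  3.9800e-02  0.0000e+00] 0.951
w4 [ 0.0009  0.0063 -0.0095  0.0257  0.      0.    ] 0.891
w16 [-8.0000e-04 -5.9000e-03 -9.5000e-03  3.1173e+00  0.0000e+00  0.0000e+00] 0.906
[ 0.5707 -0.2933  0.1986] yaw -0.13 [ 0.024  0.996 -0.066  0.047] F [ 0.6  0.3 -1.1] w 0.0592 34.9667
d mm [  16.4   53.6 -166. ] turn -0.015
rack X,Y [-118.1 -540.7]
tool z [ 0.091 -0.054 -0.994]
```

play_rows(series=[{"fingers": 1, "dx": 5, "dy": 14, "dz": -15, "turn": -0.008}, {"fingers": 1, "dx": 5, "dy": 14, "dz": -20, "turn": 0}, {"fingers": 1, "dx": 4, "dy": 12, "dz": -20, "turn": 0}, {"fingers": 1, "dx": 1, "dy": 6, "dz": -15, "turn": 0}, {"fingers": 1, "dx": 0, "dy": 0, "dz": -10, "turn": 0}, {"fingers": 1, "dx": 0, "dy": 0, "dz": 0, "turn": 0}, {"fingers": 1, "dx": 0, "dy": 0, "dz": 0, "turn": 0}])

```text
clock: 35.55
position: [0.5835, -0.2378, 0.1203]
ee_rot: [0.025, 0.996, -0.067, 0.049]
contact_force: [0.6, -0.0, -0.4]
width: 0.0593
```

```bash
python3 w.py .5873 -.2393 .0326 -.138
```

```text
[ 0.5834 -0.2379  0.1204] yaw -0.132 [ 0.025  0.996 -0.067  0.049] F [-0.3 -0.6 -0.2] w 0.0597 35.6
d mm [  3.9  -1.4 -87.8] turn -0.006
rack X,Y [ -92.3 -490.1]
tool z [ 0.095 -0.056 -0.994]
```

play_rows(series=[{"fingers": 1, "dx": 3, "dy": -1, "dz": -8, "turn": -0.005}, {"fingers": 1, "dx": 0, "dy": 0, "dz": -10, "turn": 0}, {"fingers": 1, "dx": 0, "dy": 0, "dz": -10, "turn": 0}, {"fingers": 1, "dx": 0, "dy": 0, "dz": -6, "turn": 0}, {"fingers": 1, "dx": 0, "dy": 0, "dz": 0, "turn": 0}])

```text
clock: 36.02
position: [0.5886, -0.2418, 0.087]
ee_rot: [0.027, 0.996, -0.07, 0.053]
contact_force: [-0.8, -0.9, -0.3]
width: 0.0592
```

```bash
python3 w.py .5873 -.2393 .0326 -.138
```

```text
[ 0.5886 -0.2419  0.0874] yaw -0.139 [ 0.027  0.996 -0.07   0.053] F [-0.6 -0.4 -0.4] w 0.0595 36.0667
d mm [ -1.3   2.6 -54.8] turn 0.001
rack X,Y [ -88.2 -495.2]
tool z [ 0.101 -0.061 -0.993]
```

play_rows(series=[{"fingers": 1, "dx": -1, "dy": 2, "dz": -2, "turn": 0}, {"fingers": 1, "dx": 0, "dy": 0, "dz": -2, "turn": 0}, {"fingers": 1, "dx": 0, "dy": 0, "dz": 0, "turn": 0}, {"fingers": 1, "dx": 0, "dy": 0, "dz": 0, "turn": 0}])

```text
clock: 36.4
position: [0.5878, -0.2403, 0.0831]
ee_rot: [0.027, 0.996, -0.071, 0.053]
contact_force: [1.0, 1.0, 0.2]
width: 0.0594
```

```bash
python3 w.py .5873 -.2393 .0326 -.138
```

```text
[ 0.5878 -0.2403  0.0832] yaw -0.139 [ 0.027  0.996 -0.071  0.053] F [ 0.   0.2 -0.1] w 0.0595 36.45
d mm [ -0.5   1.  -50.6] turn 0.001
rack X,Y [ -88.6 -493.4]
tool z [ 0.102 -0.062 -0.993]
```

play_rows(series=[{"fingers": 1, "dx": 0, "dy": 1, "dz": -4, "turn": 0}, {"fingers": 1, "dx": 0, "dy": 0, "dz": -5, "turn": 0}, {"fingers": 1, "dx": 0, "dy": 0, "dz": -5, "turn": 0}, {"fingers": 1, "dx": 0, "dy": 0, "dz": -4, "turn": 0}, {"fingers": 1, "dx": 0, "dy": 0, "dz": 0, "turn": 0}])

```text
clock: 36.87
position: [0.5883, -0.2393, 0.0643]
ee_rot: [0.028, 0.996, -0.071, 0.054]
contact_force: [-0.3, -0.0, -0.2]
width: 0.0597
```

```bash
python3 w.py .5873 -.2393 .0326 -.138
```

```text
[ 0.5884 -0.2393  0.0645] yaw -0.139 [ 0.028  0.996 -0.071  0.054] F [ 0.5 -0.7 -0.9] w 0.0594 36.9167
d mm [ -1.1   0.  -31.9] turn 0.001
rack X,Y [ -87.8 -492.6]
tool z [ 0.104 -0.063 -0.993]
```

play_rows(series=[{"fingers": 1, "dx": -1, "dy": 0, "dz": -5, "turn": 0}, {"fingers": 1, "dx": 0, "dy": 0, "dz": -5, "turn": 0}, {"fingers": 1, "dx": 0, "dy": 0, "dz": -5, "turn": 0}, {"fingers": 1, "dx": 0, "dy": 0, "dz": -5, "turn": 0}, {"fingers": 1, "dx": 0, "dy": 0, "dz": 0, "turn": 0}])

```text
clock: 37.33
position: [0.5885, -0.2411, 0.0447]
ee_rot: [0.029, 0.996, -0.07, 0.056]
contact_force: [-0.4, -0.1, -0.1]
width: 0.0594
```

```bash
python3 w.py .5873 -.2393 .0326 -.138
```

```text
[ 0.5886 -0.241   0.045 ] yaw -0.138 [ 0.029  0.996 -0.07   0.056] F [-0.4  0.2 -0.5] w 0.0595 37.3833
d mm [ -1.3   1.7 -12.4] turn -0.0
rack X,Y [ -88.  -494.3]
tool z [ 0.107 -0.066 -0.992]
```

play_rows(series=[{"fingers": 1, "dx": -1, "dy": 1, "dz": -4, "turn": 0}, {"fingers": 1, "dx": 0, "dy": 0, "dz": -4, "turn": 0}, {"fingers": 1, "dx": 0, "dy": 0, "dz": -3, "turn": 0}, {"fingers": 1, "dx": 0, "dy": 0, "dz": -2, "turn": 0}, {"fingers": 1, "dx": 0, "dy": 0, "dz": 0, "turn": 0}])

```text
clock: 37.8
position: [0.588, -0.2411, 0.0326]
ee_rot: [0.031, 0.995, -0.07, 0.057]
contact_force: [-0.6, 0.3, 4.3]
width: 0.0596
```

```bash
python3 w.py .5873 -.2393 .0326 -.138
```

```text
[ 0.588  -0.2411  0.0326] yaw -0.137 [ 0.031  0.995 -0.07   0.057] F [-0.5 -0.2  5.4] w 0.0595 37.85
d mm [-0.7  1.8  0. ] turn -0.001
rack X,Y [ -88.6 -494.3]
tool z [ 0.109 -0.069 -0.992]
```

play_rows(series=[{"fingers": -0.7, "dx": 0, "dy": 0, "dz": 0, "turn": 0}, {"fingers": -0.7, "dx": 0, "dy": 0, "dz": 0, "turn": 0}, {"fingers": -0.7, "dx": 0, "dy": 0, "dz": 0, "turn": 0}, {"fingers": -0.7, "dx": 0, "dy": 0, "dz": 0, "turn": 0}, {"fingers": -0.7, "dx": 0, "dy": 0, "dz": 8, "turn": 0}, {"fingers": -0.7, "dx": 0, "dy": 0, "dz": 12, "turn": 0}, {"fingers": -0.7, "dx": 0, "dy": 0, "dz": 20, "turn": 0}, {"fingers": -0.7, "dx": 0, "dy": 0, "dz": 30, "turn": 0}, {"fingers": -0.7, "dx": 0, "dy": -10, "dz": 35, "turn": 0}, {"fingers": -0.7, "dx": 0, "dy": -15, "dz": 35, "turn": 0}, {"fingers": -0.7, "dx": 0, "dy": -15, "dz": 20, "turn": 0}, {"fingers": -0.7, "dx": 0, "dy": 0, "dz": 0, "turn": 0}, {"fingers": -0.7, "dx": 0, "dy": 0, "dz": 0, "turn": 0}])

```text
clock: 38.93
position: [0.5845, -0.2776, 0.1992]
ee_rot: [0.028, 0.996, -0.07, 0.054]
contact_force: [0.2, 0.2, -0.8]
width: 0.0727
```

```bash
python3 w.py; python3 - <<'E'
from h import *
from h import _ if False else np
E
python3 - <<'E'
from h import *
st,im,o=wrist("w17",["bin_chock_mid"],.04)
def chk(im,st,tag):
    p=cv2.GaussianBlur(im["pixels"],(3,3),0).astype(float); r,g,b=p[...,0],p[...,1],p[...,2]
    m=(r>1.5*b)&(r>1.25*g)&(r>50)
    tc=proj(im,[.5874,-.232,.044],st)[0]; n,lab,s,c=cv2.connectedComponentsWithStats(m.astype(np.uint8))
    keep=np.zeros_like(m)
    for i in range(1,n):
        if s[i,4]>40 and np.hypot(*(c[i]-tc))<(60 if tag=="wrist" else 25): keep|=lab==i; print(tag,s[i].tolist(),np.round(c[i]).tolist())
    def blk(q,z):
        P=np.array([[-30,-q[3]*1e3/2],[30,-q[3]*1e3/2],[30,q[3]*1e3/2],[-30,q[3]*1e3/2]])/1e3
        return np.r_[[[*loc(q,a),.004] for a in P],[[*loc(q,a),z] for a in P]]
    for z in (.044,.052):
        def f(q):
            k=np.zeros((480,640),np.uint8); cv2.fillConvexPoly(k,cv2.convexHull(np.round(proj(im,blk(q,z),st)*16).astype(np.int32)),1,cv2.LINE_8,4); k=k>0
            return 1-(k&keep).sum()/(k|keep).sum()
        x0=np.array([.5874,-.232,-.14,.103]); h=minimize(f,x0,method="Nelder-Mead",options=dict(initial_simplex=np.vstack([x0]+[x0+np.eye(4)[i]*d for i,d in enumerate([.004,.004,.05,.006])]))); print(tag,z,np.round(h.x,4),round(1-h.fun,3))
    return keep
k=chk(im,st,"wrist"); chk(get_image("top"),None,"top"); chk(get_image("side"),None,"side")
# coarse ascii of top surface brightness in tray frame (24 cols x, 40 rows y)
T=(.5874,-.232,-.14); G=[[ [*loc(T,(x/1e3,y/1e3)),.044] for x in range(-34,36,4)] for y in range(56,-58,-3)]
uv=np.round(proj(im,np.array(G).reshape(-1,3),st)).astype(int); v=im["pixels"][np.clip(uv[:,1],0,479),np.clip(uv[:,0],0,639)][:,0].reshape(len(G),-1)
for row,y in zip(v,range(56,-58,-3)): print(f"{y:4d}"," ".join(f"{a:3d}" for a in row))
E
```

```text
[ 0.5847 -0.2778  0.1992] yaw -0.137 [ 0.028  0.996 -0.069  0.054] F [-0.  -0.8 -0. ] w 0.0725 38.9833
rack X,Y [-100.7 -529.1]
tool z [ 0.104 -0.064 -0.993]
[ 0.5847 -0.2778  0.1992] yaw -0.137 q [-0.55  0.35  1.51  0.    1.16 -0.41] w 0.07253715957487722 F [-0.  -0.8 -0. ] t 38.9833
bin_chock_mid 0.86 [292. 177.] 2348 w [ 0.5827 -0.2447  0.04  ] box [298. 182.] [42. 71.] 90
wrist [256, 94, 77, 129, 9156] [295.0, 156.0]
wrist 0.044 [ 0.5886 -0.2318 -0.1271  0.1019] 0.961
wrist 0.052 [ 0.5891 -0.2309 -0.1437  0.099 ] 0.934
top [389, 233, 45, 30, 1009] [411.0, 247.0]
top 0.044 [ 0.5875 -0.2306 -0.1223  0.1   ] 0.952
top 0.052 [ 0.5876 -0.2301 -0.1316  0.0984] 0.943
side [352, 310, 49, 52, 1458] [376.0, 335.0]
side 0.044 [ 0.5875 -0.2308 -0.1081  0.0949] 0.864
side 0.052 [ 0.5866 -0.2335 -0.0974  0.0898] 0.833
  56 150 154 151 143 130 131 136 126 134 132 131 131 137 141 140 133 132 130
  53 114  73  75  80  74  19  32  20  19  38  37  44  46  39  41  45  40 132
  50  48  26 107 110 109 101 107 105 106 107 104  99 100 102 102  96  57 141
  47  74   0 111 108 112 113 111 116 110 112 119 
[... 2057 characters left out ...]
8 111 103 108 111 105 106 107 112 112 119  78 141
 -37 116  47 111 114 106 105 105 107 110 111 107 107 111 117 111 115  80 141
 -40  76  44 117 110 107 109 108 108 107 105 115 111 108 117 112 116  77 141
 -43  96  54 108 106 103 105 109 110 108 104 109 108 117 109 110 112  78 152
 -46 106  45 100 100 104 103 109 109 109 114 109 113 116 114 116 116  70 157
 -49 105  82  98 103  99 106 106 111 109 115 112 109 115 115 116 115  96 158
 -52 104 108  79  81  84  87  96  92  98  98  88  91  98  96  97 101 139 153
 -55 106 108 111 109 114 109 115 115 109 115 109 115 117 110 115 112 154 151  File "<stdin>", line 2
    from h import _ if False else np
                    ^^
SyntaxError: invalid syntax
```

```bash
python3 -c "
from rig import *
print(sign_off())"
```

```text
the job is handed in; nothing more can be done
None
```

All four chocks are in the tray, flat and alternately head to tail. I handed the job in at about 39 s; `sign_off` reports no verdict.

- **Bench chock:** I took it by its ends and put it beside packed_b, thick end to the tray's +x.
- **Bin:** I drew the handle forward, then pressed it down. It came up against the stop at about 32 N, and the picture overlay matched 0.75 rad.
- **Bin chock:** I lifted it out by its flanks, set it on the bench clear of the tray and let go. I then took it again by its ends and lowered it into the last gap until it met the floor at about 5 N.

**Last checks:**
- **Wrist and top cameras:** a single flush block 60 mm long and 100–102 mm wide, at the height for chocks flat on the floor (0.96 and 0.95 overlap). The three seams lie where they should.
- **Side camera:** a weaker fit, 0.86 overlap and 95 mm wide. It has the coarser view, so I did not chase it.
- **Held-chock fits:** both chocks seemed to roll about 6° while held by the ends. It showed the same way both times and both went in level, so I took it as a near-field calibration error.
- **Tool lean:** the tool leaned gradually, up to about 7°, because moves start from the measured pose. It did not affect the placing.

The arm was left at 0.2 m above the tray, touching nothing. I did not go near the pot, bottle, brush or the coloured look-alikes, but I did not check their positions again at the end.

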